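# Start the lamp tester behind its safety cover

## Task

Start the lamp tester: with the blade of the blue-handled pry tool, lever the tester's clear cover up by its yellow lip and on until it stands fully open, then press the round green start button underneath all the way down and let it come back up. Leave the cover standing open and the pry tool lying on the bench clear of the tester, and do not disturb the other things on the bench.

Things in the scene. Friction and masses are not known exactly. Their poses are not given: they have to be found in the camera images.
- tester: Fixed console, cream case, dark panel: 122 mm deep (x -37 to +85), 136 mm wide, 180 mm high at the back. Origin on the bench at mid-width; x from its low front (robot side) to its high back, y left, z up. Panel and shut cover slope up to the back at 30 degrees. The panel is the floor of a bay 116 mm wide between side walls, 40 mm below the cover's underside (button top: 16 mm below).
- cover (a joint): Cover angle, rad: 0 shut, 1.60 at its stop (over 1.35 counts as open); starts at 0 to 0.05. Clear plate 130 mm from hinge to lip, 136 wide, 5 thick, 0.14 kg; yellow bar (14 deep, 8 high) on top of the lip. Stiff hinge, 0.11 N m (2 N at the lip): it stays where it is left. Open, it is square to the panel and leans over the button: press from the front, tilted.
- cover_hinge (a point): Hinge line of the cover at mid-width, level with its underside: 65 mm in x and 180 mm in z from the tester's origin. Axes turn with the cover: x from the lip to the hinge, y along the hinge, z out of the cover's top face.
- cover_lip (a point): Lower front edge of the cover at mid-width, on its underside, 130 mm from the hinge. It overhangs the front wall by about 5 mm.
- slot_mid (a point): Middle of the slot for the blade, at the front of the tester: 116 mm wide, 12 mm high when the cover is shut, between the top of the 8 mm thick front wall below and the cover's underside above. x points into the slot, up along the 30 degree slope; z square to the slope, up. The blade can go in 30 mm and more along x.
- start (a joint): Travel of the start button in m: 0 up, 0.008 fully down. Spring, about 2 N to start and 6 N fully down; comes back up by itself.
- start_top (a point): Centre of the green button's flat top, 40 mm in diameter; moves with the button. It stands on the sloping panel 75 mm down the slope from the hinge line, at mid-width. Its z axis points out of the panel, up and to the front, 30 degrees from vertical; it is pressed along -z.
- pry_grip (a point): Pry tool, 180 mm long, 0.1 kg, on the bench: point at mid-width and mid-height of its blue box-shaped handle, 125 mm behind the blade's tip, near the centre of mass, 12 mm above the bench. Handle 100 mm long (55 behind this point, 45 ahead), 20 wide, 24 high. x points along the tool to the tip, z up as it lies at the start.
- pry_tip (a point): Middle of the end of the pry tool's flat steel blade, 80 mm long, 18 mm wide, 3 mm thick, at the handle's mid-height; same axes as pry_grip. The blade is wide along y.
- screwdriver_grip (a point): Screwdriver with orange handle, 190 mm long, lying; point on its handle. Not to be used or disturbed. The pry tool and it may lie on either side of the tester.
- discs_mid (a point): Stack of white lamp boards, 110 mm across, 22 mm high: its centre. Not to be disturbed.
- lamp_mid (a point): Glass lamp in a holder, 70 mm across at the foot, 144 mm high: its centre. Not to be disturbed.
- fan_mid (a point): Black fan frame standing upright, 80 by 25 mm, 80 mm high: its centre. Not to be disturbed.
- heatsink_mid (a point): Finned aluminium block, 100 by 64 by 33 mm: its centre. Not to be disturbed.
- driver_mid (a point): White power module, 138 by 40 by 26 mm: its centre. Not to be disturbed.
- reel_mid (a point): Blue reel standing on end, 68 mm across, 56 mm high: its centre. Not to be disturbed.
Things that resemble listed ones, but are neither listed nor needed, are in the scene too. What is shaped like the part that bears pry_grip but red or turquoise is not meant.

How it is judged:
By the outcome, as a careful person would: the job done as asked, in the order asked, and still so for the second after the job is handed in, with the robot touching nothing.
It also fails if it takes over 72 s, if anything falls off the work surface, if the arm or the gripper's body presses on something with over 40 N, if the wrist force passes 120 N, or if a joint passes its speed limit or range.

## Robot

A 7-joint arm with a two-finger parallel gripper is mounted at the origin on the work surface. World frame = base frame: x ahead of the robot, y to its left, z up, the work surface at z = 0. Lengths are in m, angles in rad, forces in N, time in s.
With the tool pointing down it reaches from about 0.4 to 0.85 m from the base axis. Payload 4.5 kg.
Tool frame: the origin (TCP) lies between the finger pads; the fingertips stand 11 mm ahead of it and the grasp point (between the pads) lies 8 mm behind it; z points along the fingers, x is the direction in which the jaws open and shut, and the axes are right-handed (so a half turn about z gives the same grasp; the last joint's range is limited). The gripper opens to 85 mm and grips with 20 to 120 N. Pads are 22 mm wide; open, the fingers measure 114 mm over their backs; the gripper's body (76 mm by 85 mm) begins 54 mm behind the grasp point. The pads swing forward as they close: fully open they stand 13 mm farther back than shut.
Start: joints at [-1.118, 0.689, -0.195, 1.565, 0.157, 0.902, -0.215], TCP at [0.254, 0.571, 0.242] pointing down, gripper open.
Joint ranges: [-3.01, 3.01], [-0.46, 2.08], [-1.47, 1.51], [0.13, 2.56], [-1, 4.14], [0.04, 2.09], [-2.66, 2.66]. Speed limits (rad/s): [2.57, 2.57, 3.14, 3.14, 3.14, 3.14, 3.14].

## Interface

Orientations are given as a unit quaternion [w, x, y, z].
In Python, from cell import r, vision gives the robot as it stands.
- The arm moves only by the shell command python3 -m creep 'ROWS' [OPENING] [FORCE]. ROWS is JSON, a list of rows, each an object with "travel": the shift along the tool's x, y, z in cm, a list of three; "roll": the turn about the tool's z in rad. In form: [{"travel": [dx, dy, dz], "roll": roll}, ...]. A call has exactly 8 rows; each row shifts and turns the commanded pose from where the row before left it, along the tool's axes as they then stand; what a row does not reach is not made up. A row lasts 1/12 s, in which the tool goes at most 41.7 mm and 7.16 degrees, less where a joint would pass 70% of its speed; a pose out of reach is approached as far as the arm can. A call with a gripper value outside its range is refused whole. OPENING is the finger opening in cm, from 0 to 8.54, set as the call begins (- or left out, the last holds). The fingers move at their own pace and stop on an object; FORCE is the grip in N (left out, the last holds). Time passes only in rows, so rows that do not move let the fingers close, or fill a call up. It gives the time, the measured TCP pose, the force and the opening at its end, in the units of the state.
- r.get_obs(): the state, without advancing time (a new reading comes with each control period).
- vision.grab_frame(name): name is "side" or "top" or "wrist"; returns (picture, depth): 480x640x3 uint8, red, green, blue; 480x640 float32, m along the optical axis (not along the pixel's ray), 0 where there is no reading.
- vision.calibration(name): a dict with "mtx" (3x3 intrinsics, pixels), "rvec" (rotation vector, rad) and "tvec" (3), from world to camera coordinates, as OpenCV has them. Camera axes: x right, y down, z forward; pixel columns grow to the right and rows downward; lengths in m; the calibration is good to about 2 mm. A picture is of the moment at which its call begins: read the wrist's pose just before it. calibration takes no time and is no camera call; for the wrist camera it gives the pose at the moment of the call.
- r.job_done(): hands the job in, once; it reports no verdict.
The state is a dict: "time": time; "qpos": joint angles; "joint_vel": joint speeds; "joint_torque": joint torques, N m; "tcp_pos": TCP position; "ee_rot": TCP orientation; "wrist_force": force on the tool from outside, world axes, zero at the start; "torque": the same for the moment, N m; "gripper_width": opening from 0.0 (shut) to 1.0 (fully open).
Only numpy, scipy, OpenCV 4.12 (cv2) and the standard library are available. Lean on these libraries where they do the work, as an engineer would, in place of code of your own. Each camera call takes 0.05 s, during which the arm holds its last target.

## Working session

There is one attempt and no reset: what is moved stays moved. The work goes in short steps, Python scripts to look and compute and a shell command to move; the robot and the scene stay as the last step left them, time stands still between calls to the robot, and variables do not carry over. Pictures are saved under pics/ and viewed, and the job is handed in when it is done.

```bash
ls; mkdir -p pics; python3 - <<'E'
from cell import r, vision
import cv2
o=r.get_obs()
for k,v in o.items(): print(k,v)
for n in ("side","top","wrist"):
    p,d=vision.grab_frame(n); cv2.imwrite(f"pics/{n}0.png",p[:,:,::-1])
    import numpy as np; np.save(f"pics/{n}0.npy",d)
    print(n,vision.calibration(n))
E
```

```text
pics
time 0.0
qpos [-1.11824653  0.69003012 -0.19450397  1.5663657   0.15731032  0.90247982
 -0.21510178]
joint_vel [-0.00128466 -0.00119959  0.00153804  0.00065015 -0.00040828  0.00111632
 -0.00147272]
joint_torque [ 2.18727741e-04 -5.39613998e+01 -1.26608200e+00 -1.58542496e+01
  9.20892984e-03  9.39562975e-03  1.06990939e-06]
tcp_pos [0.25392908 0.57039286 0.2414492 ]
ee_rot [ 5.74215437e-04  8.38612134e-01  5.44728184e-01 -7.50861115e-04]
wrist_force [ 0.53283835 -0.5229124  -0.54806051]
torque [ 0.00390173 -0.01165739  0.01849398]
gripper_width 0.9971994331770784
side {'mtx': array([[461.28497867,   0.        , 316.442052  ],
       [  0.        , 461.28497867, 237.74410683],
       [  0.        ,   0.        ,   1.        ]]), 'rvec': array([ 2.26578065, -0.8589939 ,  0.34317719]), 'tvec': array([-0.3697423 ,  0.32382393,  1.03315034])}
top {'mtx': array([[619.37308445,   0.        , 323.65775801],
       [  0.        , 619.37308445, 244.7389987 ],
       [  0.        ,   0.        ,   1.        ]]), 'rvec': array([ 2.11615578, -2.15425052,  0.17273648]), 'tvec': array([0.00346773, 0.50987771, 1.7045479 ])}
wrist {'mtx': array([[422.65275014,   0.        , 315.98128465],
       [  0.        , 422.65275014, 240.22614085],
       [  0.        ,   0.        ,   1.        ]]), 'rvec': array([-2.39095023, -1.55162783, -0.26018861]), 'tvec': array([-0.62403709, -0.04191214,  0.38036244])}
```

View pics/top0.png

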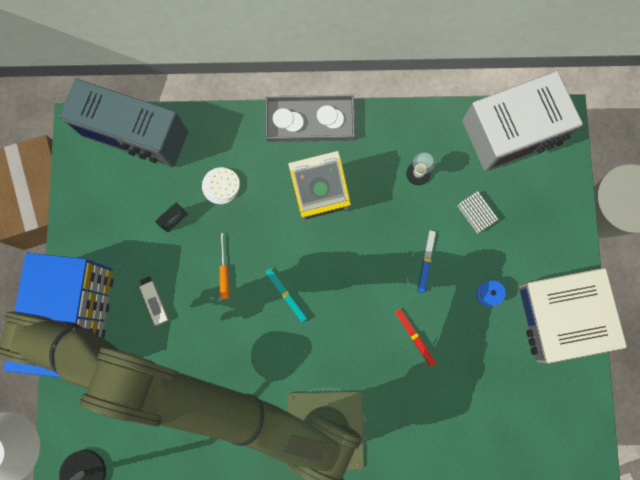

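View pics/side0.png

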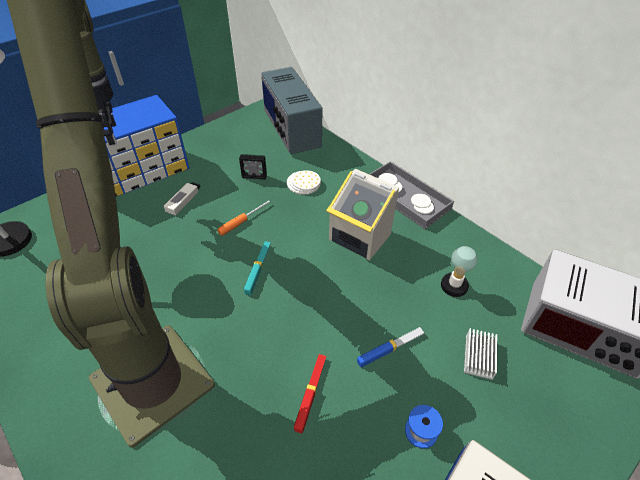

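View pics/wrist0.png

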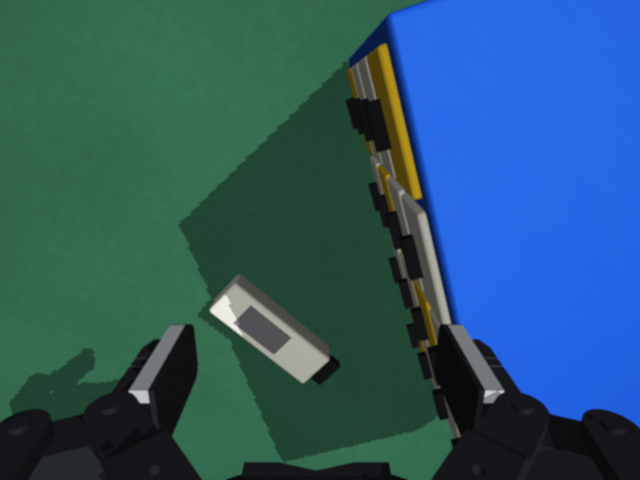

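The top view shows the tester near (320,185) with its yellow lip facing the robot, and the blue pry tool near (428,262) with its blade toward the top of the image. The red and turquoise look-alikes are at (415,337) and (286,295), and the screwdriver is at (224,268). I'll zoom in on the tester and the tool.

```bash
cat > h.py <<'E'
import numpy as np, cv2
from cell import r, vision
def cal(n):
    c=vision.calibration(n); R=cv2.Rodrigues(c["rvec"])[0]; return c["mtx"],R,np.ravel(c["tvec"])
def ray(n,uv,c=None):
    K,R,t=c or cal(n); d=R.T@np.linalg.inv(K)@np.array([uv[0],uv[1],1.]); return -R.T@t,d
def onz(n,uv,z,c=None):
    o,d=ray(n,uv,c); return o+d*(z-o[2])/d[2]
def pix(n,P,c=None):
    K,R,t=c or cal(n); q=K@(R@np.asarray(P)+t); return q[:2]/q[2]
def tri(obs):
    A=np.zeros((3,3));b=np.zeros(3)
    for n,uv in obs:
        o,d=ray(n,uv); d/=np.linalg.norm(d); M=np.eye(3)-np.outer(d,d); A+=M;b+=M@o
    return np.linalg.solve(A,b)
def blob(im,lo,hi,roi):
    h=cv2.cvtColor(im,cv2.COLOR_RGB2HSV); m=cv2.inRange(h,np.array(lo),np.array(hi))
    k=np.zeros_like(m); x0,y0,x1,y1=roi; k[y0:y1,x0:x1]=m[y0:y1,x0:x1]; return k
E
python3 - <<'E'
import cv2,numpy as np
from h import *
t=cv2.imread('pics/top0.png');s=cv2.imread('pics/side0.png')
a=cv2.resize(t[145:225,280:360],(400,400),interpolation=cv2.INTER_CUBIC)
b=cv2.resize(s[160:260,320:400],(320,400),interpolation=cv2.INTER_CUBIC)
cv2.imwrite('pics/z1.png',np.hstack([a,b]))
for n,im,roi in(("top",t,(400,210,450,310)),("side",s,(340,310,440,380))):
    im=im[:,:,::-1].copy()
    m=blob(im,(105,120,40),(125,255,255),roi)
    c=max(cv2.findContours(m,0,2)[0],key=cv2.contourArea); print(n,'blue',cv2.minAreaRect(c),cv2.boxPoints(cv2.minAreaRect(c)).tolist())
    m=blob(im,(0,0,150),(180,50,255),roi)
    c=max(cv2.findContours(m,0,2)[0],key=cv2.contourArea); print(n,'blade',cv2.minAreaRect(c),cv2.boxPoints(cv2.minAreaRect(c)).tolist())
for n,im,roi in(("top",t,(280,145,360,225)),("side",s,(320,160,400,260))):
    m=blob(im[:,:,::-1].copy(),(22,150,120),(34,255,255),roi)
    c=max(cv2.findContours(m,0,2)[0],key=cv2.contourArea); print(n,'yel',cv2.contourArea(c),cv2.boxPoints(cv2.minAreaRect(c)).tolist())
    m=blob(im[:,:,::-1].copy(),(45,120,60),(75,255,255),roi)
    cs=[c for c in cv2.findContours(m,0,2)[0] if cv2.contourArea(c)>40]
    for c in cs: print('green',cv2.contourArea(c),cv2.boundingRect(c))
E
```

```text
top blue ((423.609130859375, 276.7325134277344), (6.760736465454102, 30.593276977539062), 10.885526657104492) [[417.4008483886719, 291.11553955078125], [423.1783142089844, 261.07275390625], [429.8174133300781, 262.3494873046875], [424.0399475097656, 292.39227294921875]]
top blade ((430.0384521484375, 241.30767822265625), (6.471832275390625, 22.161123275756836), 11.309932708740234) [[424.69232177734375, 251.5384521484375], [429.0384521484375, 229.80767822265625], [435.38458251953125, 231.076904296875], [431.0384521484375, 252.80767822265625]]
side blue ((374.6000671386719, 354.20001220703125), (10.733125686645508, 38.460365295410156), 63.43495178222656) [[355.00006103515625, 358.0000305175781], [389.40008544921875, 340.8000183105469], [394.2000732421875, 350.3999938964844], [359.800048828125, 367.6000061035156]]
side blade ((408.5000915527344, 336.0000305175781), (7.602630138397217, 30.4105224609375), 63.43495178222656) [[393.2000732421875, 339.4000244140625], [420.40008544921875, 325.800048828125], [423.80010986328125, 332.60003662109375], [396.60009765625, 346.20001220703125]]
top yel 308.0 [[290.0588684082031, 171.2353057861328], [339.7059020996094, 158.8235321044922], [351.2353210449219, 204.94117736816406], [301.5882873535156, 217.3529510498047]]
side yel 67.5 [[326.89324951171875, 210.6583709716797], [393.0, 190.00001525878906], [402.6263427734375, 220.8042755126953], [336.51959228515625, 241.46263122558594]]
```

View pics/z1.png

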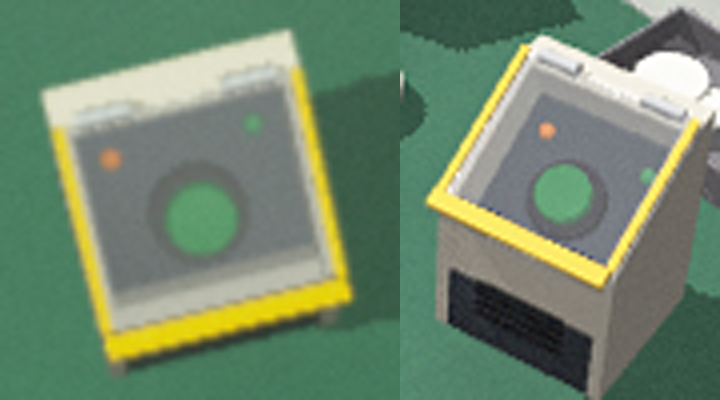

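```bash
python3 - <<'E'
from h import *
for n in("top","side"): print(n,ray(n,(320,240))[0])
L=tri([("top",(301.4,217.2)),("side",(327.5,211.2))]);Rr=tri([("top",(350.2,204.8)),("side",(370.7,231.7))])
print(L,Rr,np.linalg.norm(L-Rr)); 
for p,n,uv in((L,"top",(301.4,217.2)),(L,"side",(327.5,211.2)),(Rr,"top",(350.2,204.8)),(Rr,"side",(370.7,231.7))): print(pix(n,p)-uv)
v=L-Rr; print('yaw(y axis)',np.degrees(np.arctan2(-v[0],v[1])),(L+Rr)/2)
d=np.load('pics/top0.npy');K,R,t=cal("top")
def P(u,v):
    z=d[int(v),int(u)];return R.T@(np.linalg.inv(K)@np.array([u,v,1])*z-t)
for u,v in((323,211),(340,208),(308,214),(320,189),(320,157),(425,277),(430,241)):print(u,v,P(u,v))
# back top corners
for uv in((288.5,163.5),(338,151.5)): print('back',onz("top",uv,.18))
for z in (.024,):
  for uv in((420.8,291.6),(426.5,261.7),(423.6,276.7)): print('h',onz("top",uv,z))
for uv in((427.9,252.2),(432.2,230.4)): print('b',onz("top",uv,.0135))
for uv in((422.1,329.2),): print('bs',onz("side",uv,.0135))
E
```

```text
top [ 0.22572024 -0.00655723  1.76478843]
side [-0.03585168 -0.58941559  0.97993614]
[0.57467382 0.05127944 0.12789037] [ 0.60422916 -0.08032045  0.13255092] 0.13495840701183032
[ 0.64752945 -0.96272032]
[-1.15978363  0.21005301]
[ 0.39205454 -0.51356912]
[-0.68111005  0.11388109]
yaw(y axis) 12.657743396488165 [ 0.58945149 -0.01452051  0.13022065]
323 211 [ 0.58865845 -0.00551904  0.12533801]
340 208 [ 0.61955808 -0.05456476  0.02161959]
308 214 [0.58017462 0.03508578 0.12962401]
320 189 [0.64304812 0.00144927 0.15245679]
320 157 [ 7.22441585e-01 -1.49771330e-04  1.82802464e-01]
425 277 [ 0.4144823  -0.28875141  0.03172981]
430 241 [ 0.51924167 -0.30998963  0.01714861]
back [0.70699783 0.08365612 0.18      ]
back [ 0.73760402 -0.04824597  0.18      ]
h [ 0.37430816 -0.27638689  0.024     ]
h [ 0.45879327 -0.29618215  0.024     ]
h [ 0.41624556 -0.28609839  0.024     ]
b [ 0.4875067  -0.30314841  0.0135    ]
b [ 0.55063572 -0.31834886  0.0135    ]
bs [ 0.55383687 -0.31757094  0.0135    ]
```

```bash
cat >> h.py <<'E'
from scipy.spatial.transform import Rotation as Ro
def Rt(o=None):
    o=o or r.get_obs(); q=o["ee_rot"]; return Ro.from_quat([q[1],q[2],q[3],q[0]]).as_matrix()
def st():
    o=r.get_obs(); R=Rt(o); print('t %.2f'%o["time"],'tcp',np.round(o["tcp_pos"],4),'jaw deg %.2f ydir deg %.2f'%(np.degrees(np.arctan2(R[1,0],R[0,0])),np.degrees(np.arctan2(R[1,1],R[0,1]))),'zdir',np.round(R[:,2],3),'F',np.round(o["wrist_force"],1),'w %.3f'%o["gripper_width"],'q7 %.2f'%o["qpos"][6])
def go(P):
    o=r.get_obs(); print('delta cm tool',np.round(Rt(o).T@(np.asarray(P)-o["tcp_pos"])*100,2))
E
python3 - <<'E'
from h import *
o=r.get_obs(); R=Rt(o); c=ray("wrist",(320,240))
print('cam in tool',R.T@(c[0]-o["tcp_pos"]),'axis',R.T@c[1])
E
python3 -m creep '[{"travel":[0,0,0],"roll":-0.1},{"travel":[0,0,0],"roll":-0.09},{"travel":[-2.6,2.3,0],"roll":0},{"travel":[-2.6,2.3,0],"roll":0},{"travel":[-2.6,2.3,0],"roll":0},{"travel":[-2.6,2.3,0],"roll":0},{"travel":[-2.6,2.3,0],"roll":0},{"travel":[-2.6,2.3,0],"roll":0}]' 8.5 40
python3 -c "
from h import *
st();go([.454,-.295,.2])"
```

```text
cam in tool [-0.00038435 -0.08434728 -0.13110623] axis [0.0099749  0.32644579 0.94521127]
time: 0.82
tcp_pos: [0.3536, 0.3861, 0.2421]
ee_rot: [0.0, 0.783, 0.622, -0.0]
wrist_force: [0.6, 0.3, -0.2]
gripper_width: 0.995
t 0.82 tcp [0.3536 0.3861 0.2421] jaw deg 76.91 ydir deg -13.09 zdir [-0. -0. -1.] F [ 0.6  0.3 -0.2] w 0.995 q7 0.20
delta cm tool [-64.06  25.21   4.24]
```

```bash

python3 -m creep '[{"travel":[-3.3,2.0,0],"roll":0},{"travel":[-3.3,2.0,0],"roll":0},{"travel":[-3.3,2.0,0],"roll":0},{"travel":[-3.3,2.0,0],"roll":0},{"travel":[-3.6,1.6,0],"roll":0},{"travel":[-3.6,1.6,0],"roll":0},{"travel":[-3.6,1.6,0],"roll":0},{"travel":[-3.6,1.6,0],"roll":0}]' 
python3 -m creep '[{"travel":[-3.6,0.8,0],"roll":0},{"travel":[-3.6,0.8,0],"roll":0},{"travel":[-3.6,0.8,0],"roll":0},{"travel":[-3.6,0.8,0],"roll":0},{"travel":[-3.6,0.8,0],"roll":0},{"travel":[-3.6,0.8,0],"roll":0},{"travel":[-3.6,0.8,0],"roll":0},{"travel":[-3.6,0.8,0],"roll":0}]' 
python3 -c "
from h import *
st();go([.454,-.295,.2])"
```

```text
time: 1.48
tcp_pos: [0.4308, 0.0844, 0.2423]
ee_rot: [-0.0, 0.783, 0.622, -0.0]
wrist_force: [0.6, -0.5, 0.0]
gripper_width: 0.996
time: 2.15
tcp_pos: [0.4273, -0.2106, 0.2422]
ee_rot: [-0.0, 0.783, 0.622, -0.0]
wrist_force: [1.4, 0.7, 0.2]
gripper_width: 0.996
t 2.15 tcp [ 0.4273 -0.2106  0.2422] jaw deg 76.88 ydir deg -13.12 zdir [-0.  0. -1.] F [1.4 0.7 0.2] w 0.996 q7 1.41
delta cm tool [-7.62  4.51  4.22]
```

```bash

python3 -m creep '[{"travel":[-2.5,1,0],"roll":0},{"travel":[-2.5,1,1],"roll":0},{"travel":[-2.6,1,1],"roll":0},{"travel":[0,0,0],"roll":0},{"travel":[0,0,0],"roll":0},{"travel":[0,0,0],"roll":0},{"travel":[0,0,0],"roll":0},{"travel":[0,0,0],"roll":0}]' 
python3 - <<'E'
from h import *
st(); c=cal("wrist"); p,d=vision.grab_frame("wrist"); cv2.imwrite("pics/w1.png",p[:,:,::-1])
m=blob(p,(105,120,40),(125,255,255),(0,0,640,480))
for cc in cv2.findContours(m,0,2)[0]:
    if cv2.contourArea(cc)>300:
        b=cv2.boxPoints(cv2.minAreaRect(cc)); print(cv2.contourArea(cc),b.tolist()); print(np.array([onz("wrist",q,.024,c) for q in b]))
E
```

```text
time: 2.82
tcp_pos: [0.4402, -0.2882, 0.2227]
ee_rot: [-0.0, 0.782, 0.623, 0.0]
wrist_force: [0.4, 0.1, -0.7]
gripper_width: 0.993
t 2.82 tcp [ 0.4402 -0.2882  0.2227] jaw deg 77.02 ydir deg -12.98 zdir [ 0.  0. -1.] F [ 0.4  0.1 -0.7] w 0.993 q7 1.54
9672.5 [[0.0, 219.0], [0.0, 120.00000762939453], [122.99998474121094, 120.0], [122.99998474121094, 219.0]]
[[ 0.39361616 -0.5404539   0.024     ]
 [ 0.32254136 -0.50459884  0.024     ]
 [ 0.34335622 -0.41466281  0.024     ]
 [ 0.41611873 -0.4433614   0.024     ]]
2666.0 [[297.9999694824219, 119.00000762939453], [322.9999694824219, 119.00000762939453], [322.9999694824219, 231.0], [297.9999694824219, 231.0]]
[[ 0.37229452 -0.2864185   0.024     ]
 [ 0.37652826 -0.26812531  0.024     ]
 [ 0.46272605 -0.28757513  0.024     ]
 [ 0.45809949 -0.30753384  0.024     ]]
```

View pics/w1.png

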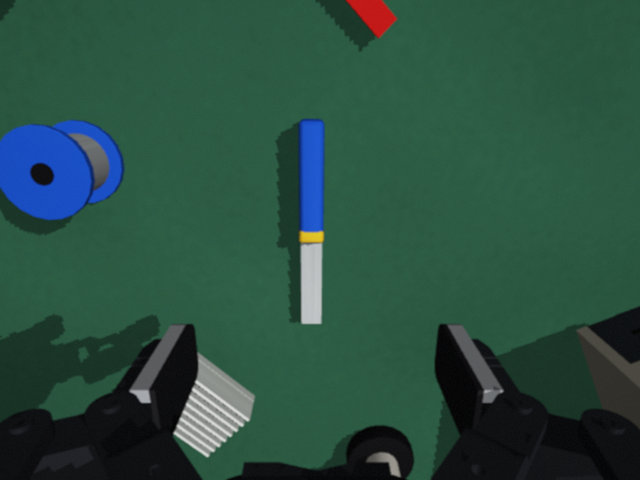

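```bash

python3 -c "
from h import *
st();go([.4523,-.2957,.014]);print(onz('wrist',(311.5,323),.0135))"
```

```text
t 2.87 tcp [ 0.4402 -0.2884  0.2227] jaw deg 77.01 ydir deg -12.99 zdir [ 0.  0. -1.] F [-0.   0.7  0.3] w 0.994 q7 1.54
delta cm tool [-0.45  1.34 20.87]
[ 0.54986414 -0.31810399  0.0135    ]
```

```bash

python3 -m creep '[{"travel":[-0.2,0.7,3.2],"roll":0},{"travel":[-0.2,0.6,3.2],"roll":0},{"travel":[0,0,3.2],"roll":0},{"travel":[0,0,3.2],"roll":0},{"travel":[0,0,2],"roll":0},{"travel":[0,0,1],"roll":0},{"travel":[0,0,0],"roll":0},{"travel":[0,0,0],"roll":0}]' 
python3 -c "
from h import *
st();go([.4523,-.2957,.014])"
```

```text
time: 3.53
tcp_pos: [0.4521, -0.2961, 0.0648]
ee_rot: [0.0, 0.783, 0.622, 0.0]
wrist_force: [0.4, -0.4, 0.1]
gripper_width: 0.997
t 3.53 tcp [ 0.4521 -0.2961  0.0648] jaw deg 76.94 ydir deg -13.06 zdir [ 0.001 -0.    -1.   ] F [ 0.4 -0.4  0.1] w 0.997 q7 1.42
delta cm tool [0.04 0.01 5.08]
```

```bash

python3 -m creep '[{"travel":[0,0,1.5],"roll":0},{"travel":[0,0,1.5],"roll":0},{"travel":[0,0,1.0],"roll":0},{"travel":[0,0,0.6],"roll":0},{"travel":[0,0,0.4],"roll":0},{"travel":[0,0,0],"roll":0},{"travel":[0,0,0],"roll":0},{"travel":[0,0,0],"roll":0}]' 5
python3 -m creep '[{"travel":[0,0,0],"roll":0},{"travel":[0,0,0],"roll":0},{"travel":[0,0,0],"roll":0},{"travel":[0,0,0],"roll":0},{"travel":[0,0,0],"roll":0},{"travel":[0,0,0],"roll":0},{"travel":[0,0,0],"roll":0},{"travel":[0,0,0],"roll":0}]' 0 110
python3 -c "
from h import *
st()"
```

```text
time: 4.2
tcp_pos: [0.452, -0.2966, 0.0149]
ee_rot: [0.0, 0.783, 0.622, 0.0]
wrist_force: [0.8, -0.6, 0.3]
gripper_width: 0.587
time: 4.87
tcp_pos: [0.4518, -0.2964, 0.015]
ee_rot: [0.0, 0.783, 0.622, 0.0]
wrist_force: [-0.4, 1.2, 5.1]
gripper_width: 0.209
t 4.87 tcp [ 0.4518 -0.2964  0.015 ] jaw deg 76.88 ydir deg -13.12 zdir [ 0.001 -0.    -1.   ] F [-0.4  1.2  5.1] w 0.209 q7 1.40
```

```bash

python3 -m creep '[{"travel":[0,0,-1],"roll":0},{"travel":[0,0,-2],"roll":0},{"travel":[0,0,-3],"roll":0},{"travel":[0,0,-3],"roll":0},{"travel":[0,0,-3],"roll":0},{"travel":[0,0,-3],"roll":0},{"travel":[0,0,-2],"roll":0},{"travel":[0,0,-1],"roll":0}]' 
python3 - <<'E'
from h import *
st(); go([.4546,-.0436,.2])
for n in("side","wrist"):
    p,d=vision.grab_frame(n); cv2.imwrite(f"pics/{n}2.png",p[:,:,::-1])
E
```

```text
time: 5.53
tcp_pos: [0.4525, -0.2969, 0.1976]
ee_rot: [0.002, 0.783, 0.622, 0.001]
wrist_force: [0.2, -0.1, -0.9]
gripper_width: 0.207
t 5.53 tcp [ 0.4525 -0.2969  0.1976] jaw deg 76.88 ydir deg -13.12 zdir [ 0.004 -0.002 -1.   ] F [ 0.2 -0.1 -0.9] w 0.207 q7 1.51
delta cm tool [24.72 -5.54 -0.3 ]
```

View pics/side2.png

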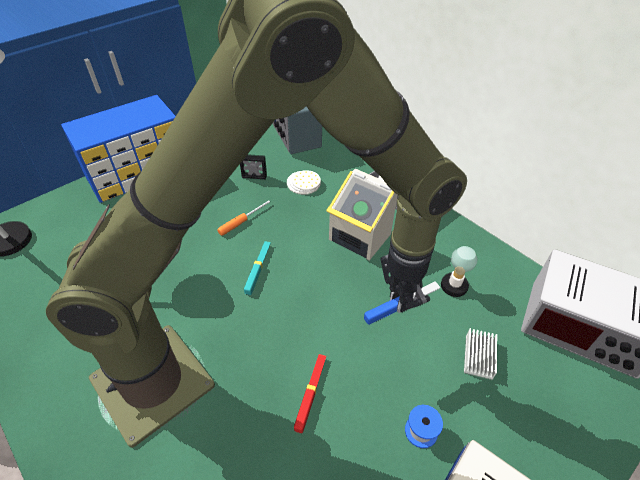

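View pics/wrist2.png

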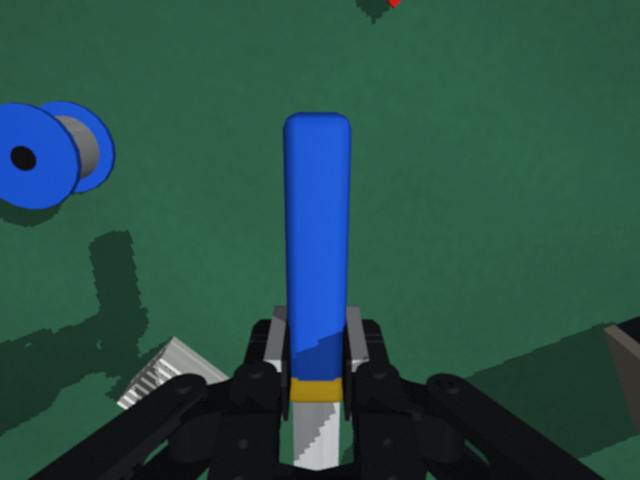

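```bash

python3 -m creep '[{"travel":[3,-0.7,0],"roll":0},{"travel":[3.5,-0.8,0],"roll":0},{"travel":[3.5,-0.8,0],"roll":0},{"travel":[3.5,-0.8,0],"roll":0},{"travel":[3.5,-0.8,0],"roll":0},{"travel":[3.5,-0.8,0],"roll":0},{"travel":[3.0,-0.8,0],"roll":0},{"travel":[1.2,0,0],"roll":0}]' 
python3 -m creep '[{"travel":[0,0,0],"roll":-0.11},{"travel":[0,0,0],"roll":-0.11},{"travel":[0,0,0],"roll":-0.11},{"travel":[0,0,0],"roll":-0.11},{"travel":[0,0,0],"roll":0},{"travel":[0,0,0],"roll":0},{"travel":[0,0,0],"roll":0},{"travel":[0,0,0],"roll":0}]' 
python3 - <<'E'
from h import *
st(); go([.4546,-.0436,.2])
for n in("side","wrist","top"):
    c=cal(n);p,d=vision.grab_frame(n); cv2.imwrite(f"pics/{n}3.png",p[:,:,::-1])
    if n=="wrist":
        K,R,t=c
        for v in (120,150,180,210,240,270,300,330,400,440,460):
            z=d[v,318]; print(v,np.round(R.T@(np.linalg.inv(K)@np.array([318,v,1])*z-t),4))
E
```

```text
time: 6.3
tcp_pos: [0.4522, -0.0379, 0.193]
ee_rot: [-0.002, 0.781, 0.625, -0.001]
wrist_force: [1.0, -0.7, -2.2]
gripper_width: 0.208
time: 6.97
tcp_pos: [0.4537, -0.0434, 0.1939]
ee_rot: [-0.0, 0.629, 0.777, -0.0]
wrist_force: [-0.4, 0.6, -1.3]
gripper_width: 0.203
t 6.97 tcp [ 0.4537 -0.0434  0.1939] jaw deg 102.00 ydir deg 12.00 zdir [-0.001  0.    -1.   ] F [-0.4  0.6 -1.3] w 0.203 q7 1.32
delta cm tool [-0.04  0.08 -0.61]
120 [ 0.378  -0.0592  0.2002]
150 [ 0.3859 -0.0575  0.2029]
180 [ 0.3942 -0.0557  0.2036]
210 [ 0.4035 -0.0537  0.2015]
240 [ 0.4124 -0.0519  0.2031]
270 [ 0.4221 -0.0498  0.203 ]
300 [ 0.4328 -0.0475  0.2022]
330 [ 0.4438 -0.0451  0.2019]
400 [ 0.4709 -0.0394  0.2027]
440 [ 0.4981 -0.0335  0.1925]
460 [ 0.5081 -0.0314  0.1926]
```

View pics/side3.png

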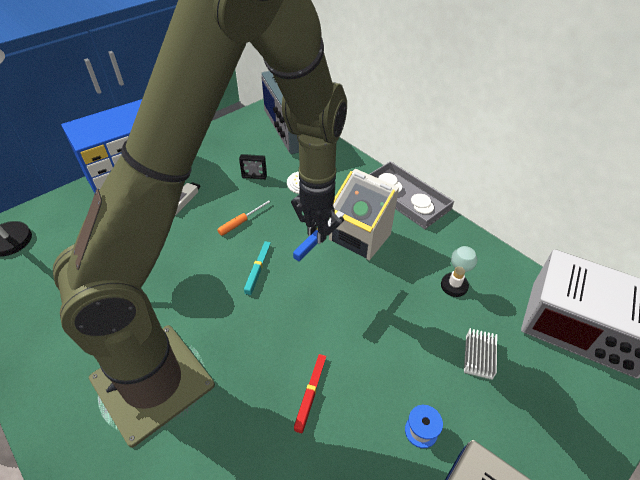

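View pics/top3.png

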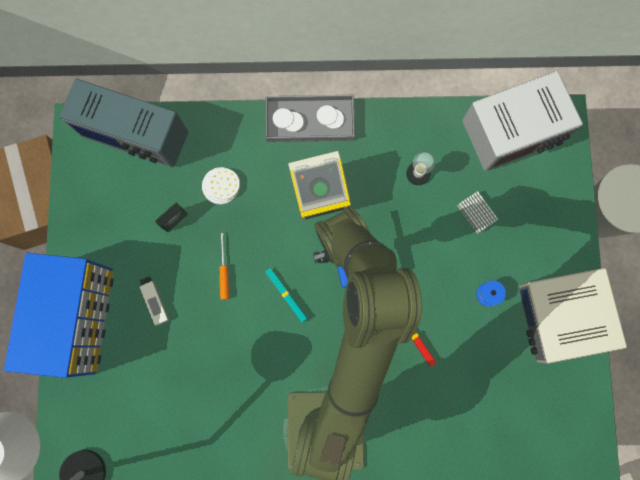

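View pics/wrist3.png

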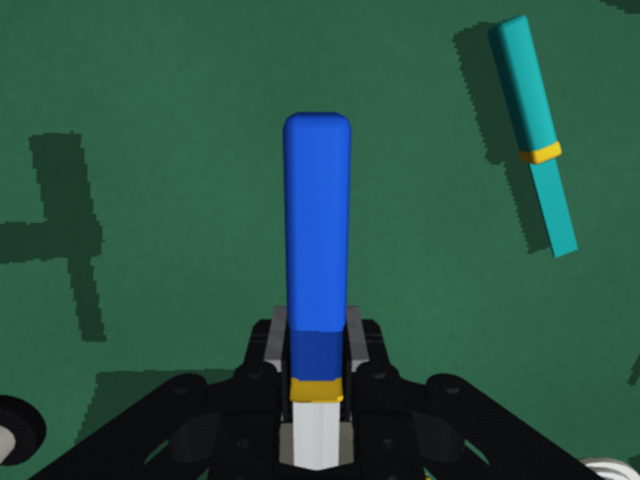

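```bash

python3 -m creep '[{"travel":[0,0,2.5],"roll":-0.01},{"travel":[0,0,3],"roll":0},{"travel":[0,0,2],"roll":0},{"travel":[0,0,1],"roll":0},{"travel":[0,0,0],"roll":0},{"travel":[0,0,0],"roll":0},{"travel":[0,0,0],"roll":0},{"travel":[0,0,0],"roll":0}]' 
python3 - <<'E'
from h import *
st(); X=np.array([np.cos(np.radians(12.65)),np.sin(np.radians(12.65)),0]);O=np.array([.64,-.002,0])
T=O-.145*X; T[2]=.109; go(T)
p,d=vision.grab_frame("side"); cv2.imwrite("pics/s4.png",cv2.resize(p[160:300,260:420],(800,700))[:600,:,::-1])
tip=r.get_obs()["tcp_pos"]+.1*X-[0,0,.003]; print(tip,pix("side",tip))
E
```

```text
time: 7.78
tcp_pos: [0.4547, -0.0433, 0.1102]
ee_rot: [0.001, 0.625, 0.781, 0.001]
wrist_force: [-0.6, -0.7, -1.0]
gripper_width: 0.207
t 7.78 tcp [ 0.4547 -0.0433  0.1102] jaw deg 102.65 ydir deg 12.65 zdir [ 0.002  0.    -1.   ] F [-0.6 -0.7 -1. ] w 0.207 q7 1.21
delta cm tool [-0.03  4.48  0.13]
[ 0.55226527 -0.02146226  0.10715655] [338.75953253 235.81558146]
```

View pics/s4.png

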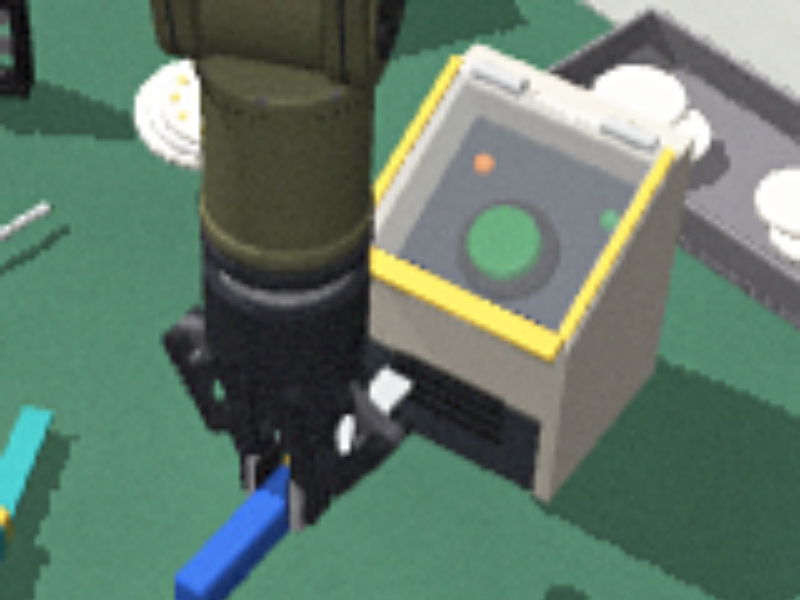

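The blade tip shows at zoomed (400,378), against a predicted (394,379), so the tool is held straight. I'll advance under the lip.

```bash

python3 -m creep '[{"travel":[0,1,0],"roll":0},{"travel":[0,1,0.1],"roll":0},{"travel":[0,1,0],"roll":0},{"travel":[0,0.8,0],"roll":0},{"travel":[0,0.5,0],"roll":0},{"travel":[0,0.2,0],"roll":0},{"travel":[0,0,0],"roll":0},{"travel":[0,0,0],"roll":0}]' 
python3 -m creep '[{"travel":[0,0.1,0],"roll":0},{"travel":[0,0.1,0],"roll":0},{"travel":[0,0.1,0],"roll":0},{"travel":[0,0.1,0],"roll":0},{"travel":[0,0.1,0],"roll":0},{"travel":[0,0,0],"roll":0},{"travel":[0,0,0],"roll":0},{"travel":[0,0,0],"roll":0}]' 
python3 - <<'E'
from h import *
st(); X=np.array([np.cos(np.radians(12.65)),np.sin(np.radians(12.65)),0]);O=np.array([.64,-.002,0])
print((r.get_obs()["tcp_pos"]-O)@X+.1)
p,d=vision.grab_frame("side"); cv2.imwrite("pics/s5.png",cv2.resize(p[160:280,280:440],(800,600),interpolation=cv2.INTER_CUBIC)[:,:,::-1])
E
```

```text
time: 8.5
tcp_pos: [0.4973, -0.0337, 0.1083]
ee_rot: [-0.0, 0.625, 0.781, -0.0]
wrist_force: [-0.7, -0.3, -1.8]
gripper_width: 0.204
time: 9.17
tcp_pos: [0.5027, -0.0324, 0.1083]
ee_rot: [-0.0, 0.625, 0.781, -0.0]
wrist_force: [1.0, 0.2, -1.5]
gripper_width: 0.206
t 9.17 tcp [ 0.5027 -0.0324  0.1083] jaw deg 102.67 ydir deg 12.67 zdir [-0. -0. -1.] F [ 1.   0.2 -1.5] w 0.206 q7 1.25
-0.040578266698760385
```

View pics/s5.png

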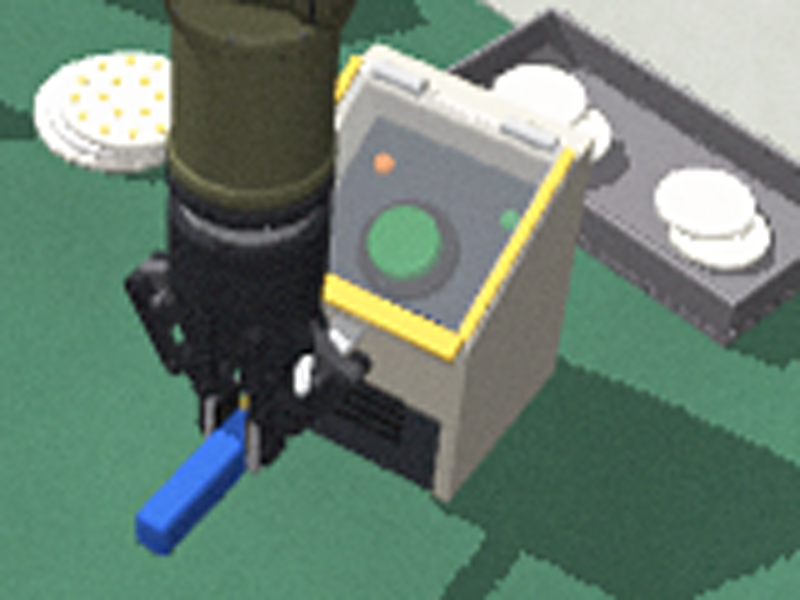

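```bash

python3 -m creep '[{"travel":[0,0.1,0],"roll":0},{"travel":[0,0.1,0],"roll":0},{"travel":[0,0.1,0],"roll":0},{"travel":[0,0,0],"roll":0},{"travel":[0,0,0],"roll":0},{"travel":[0,0,0],"roll":0},{"travel":[0,0,0],"roll":0},{"travel":[0,0,0],"roll":0}]' 
python3 -c "
from h import *
st()"
```

```text
time: 9.88
tcp_pos: [0.5057, -0.0317, 0.1083]
ee_rot: [-0.0, 0.625, 0.781, -0.0]
wrist_force: [0.5, 0.6, -1.7]
gripper_width: 0.206
t 9.88 tcp [ 0.5057 -0.0317  0.1083] jaw deg 102.68 ydir deg 12.68 zdir [-0.  0. -1.] F [ 0.5  0.6 -1.7] w 0.206 q7 1.25
```

```bash

python3 -m creep '[{"travel":[0,0,-0.2],"roll":0},{"travel":[0,0,-0.2],"roll":0},{"travel":[0,0,-0.2],"roll":0},{"travel":[0,0,-0.2],"roll":0},{"travel":[0,0,-0.2],"roll":0},{"travel":[0,0,-0.2],"roll":0},{"travel":[0,0,-0.2],"roll":0},{"travel":[0,0,0],"roll":0}]' 
python3 - <<'E'
from h import *
st()
p,d=vision.grab_frame("side"); cv2.imwrite("pics/s6.png",cv2.resize(p[160:280,280:440],(800,600),interpolation=cv2.INTER_CUBIC)[:,:,::-1])
E
```

```text
time: 10.55
tcp_pos: [0.5052, -0.0318, 0.1224]
ee_rot: [-0.0, 0.625, 0.781, -0.0]
wrist_force: [-1.2, 0.7, -1.5]
gripper_width: 0.209
t 10.55 tcp [ 0.5052 -0.0318  0.1224] jaw deg 102.68 ydir deg 12.68 zdir [-0.001 -0.    -1.   ] F [-1.2  0.7 -1.5] w 0.209 q7 1.26
```

View pics/s6.png

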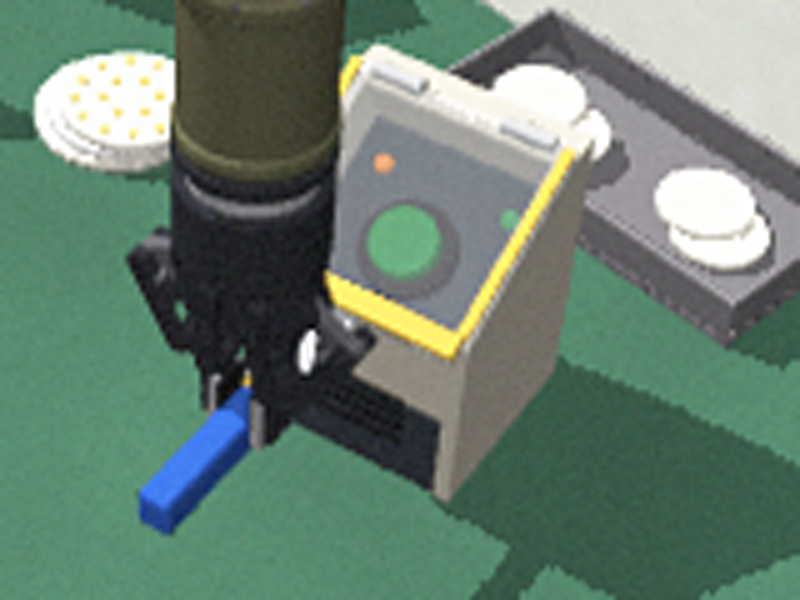

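```bash

python3 -m creep '[{"travel":[0,0.2,0],"roll":0},{"travel":[0,0.2,0],"roll":0},{"travel":[0,0.2,0],"roll":0},{"travel":[0,0.2,0],"roll":0},{"travel":[0,0,0],"roll":0},{"travel":[0,0,0],"roll":0},{"travel":[0,0,0],"roll":0},{"travel":[0,0,0],"roll":0}]' 
python3 -m creep '[{"travel":[0,0,-0.2],"roll":0},{"travel":[0,0,-0.2],"roll":0},{"travel":[0,0,-0.2],"roll":0},{"travel":[0,0,-0.2],"roll":0},{"travel":[0,0,-0.2],"roll":0},{"travel":[0,0,0],"roll":0},{"travel":[0,0,0],"roll":0},{"travel":[0,0,0],"roll":0}]' 
python3 - <<'E'
from h import *
st()
p,d=vision.grab_frame("side"); cv2.imwrite("pics/s7.png",cv2.resize(p[160:280,280:440],(800,600),interpolation=cv2.INTER_CUBIC)[:,:,::-1])
E
```

```text
time: 11.27
tcp_pos: [0.5138, -0.0298, 0.1223]
ee_rot: [0.0, 0.625, 0.781, 0.0]
wrist_force: [0.4, 0.8, -2.6]
gripper_width: 0.206
time: 11.93
tcp_pos: [0.514, -0.0299, 0.1324]
ee_rot: [0.0, 0.625, 0.781, 0.0]
wrist_force: [0.5, -0.6, -1.9]
gripper_width: 0.207
t 11.93 tcp [ 0.514  -0.0299  0.1324] jaw deg 102.67 ydir deg 12.67 zdir [ 0.001  0.    -1.   ] F [ 0.5 -0.6 -1.9] w 0.207 q7 1.28
```

View pics/s7.png

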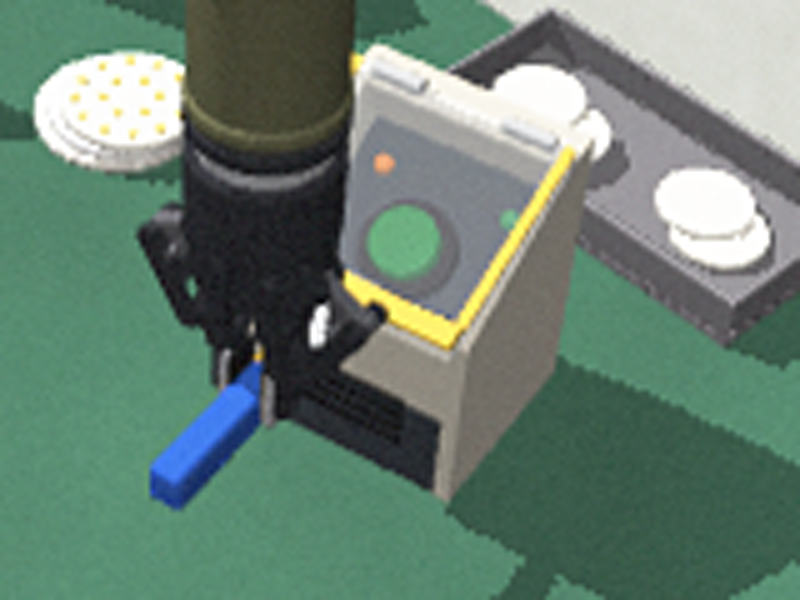

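```bash

python3 -m creep '[{"travel":[0,0,-0.5],"roll":0},{"travel":[0,0,-0.6],"roll":0},{"travel":[0,0,-0.6],"roll":0},{"travel":[0,0,-0.6],"roll":0},{"travel":[0,0,-0.6],"roll":0},{"travel":[0,0,-0.6],"roll":0},{"travel":[0,0,-0.6],"roll":0},{"travel":[0,0,-0.6],"roll":0}]' 
cat >> h.py <<'E'
X=np.array([np.cos(np.radians(12.65)),np.sin(np.radians(12.65)),0]);O=np.array([.64,-.002,0])
def tt():
    p=r.get_obs()["tcp_pos"]; d=p-O; print('tip tester x %.1f y %.1f  bladetop z %.1f'%(1e3*(d@X)+100,1e3*(-d[0]*X[1]+d[1]*X[0]),1e3*p[2]-1.5))
E
python3 - <<'E'
from h import *
st();tt()
p,d=vision.grab_frame("side"); cv2.imwrite("pics/s8.png",cv2.resize(p[160:280,280:440],(800,600),interpolation=cv2.INTER_CUBIC)[:,:,::-1])
E
```

```text
time: 12.65
tcp_pos: [0.5137, -0.0299, 0.18]
ee_rot: [0.0, 0.625, 0.781, 0.0]
wrist_force: [-0.7, -0.9, -3.6]
gripper_width: 0.205
t 12.65 tcp [ 0.5137 -0.0299  0.18  ] jaw deg 102.67 ydir deg 12.67 zdir [ 0.  0. -1.] F [-0.7 -0.9 -3.6] w 0.205 q7 1.33
tip tester x -29.4 y 0.4  bladetop z 178.5
```

View pics/s8.png

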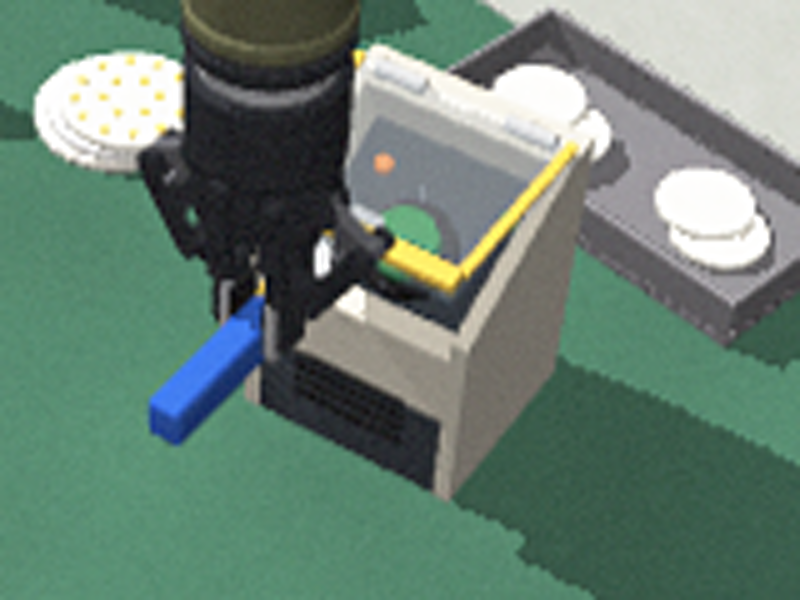

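```bash

python3 -m creep '[{"travel":[0,0,-0.75],"roll":0},{"travel":[0,0,-0.65],"roll":0},{"travel":[0,0.1,-0.6],"roll":0},{"travel":[0,0.1,-0.6],"roll":0},{"travel":[0,0.2,-0.6],"roll":0},{"travel":[0,0.2,-0.6],"roll":0},{"travel":[0,0.3,-0.55],"roll":0},{"travel":[0,0.3,-0.55],"roll":0}]' 
python3 - <<'E'
from h import *
st();tt()
p,d=vision.grab_frame("side"); cv2.imwrite("pics/s9.png",cv2.resize(p[140:260,280:440],(800,600),interpolation=cv2.INTER_CUBIC)[:,:,::-1])
E
```

```text
time: 13.37
tcp_pos: [0.5246, -0.0274, 0.2286]
ee_rot: [-0.001, 0.625, 0.781, -0.001]
wrist_force: [-2.7, 0.3, -1.9]
gripper_width: 0.208
t 13.37 tcp [ 0.5246 -0.0274  0.2286] jaw deg 102.68 ydir deg 12.68 zdir [-0.002 -0.    -1.   ] F [-2.7  0.3 -1.9] w 0.208 q7 1.38
tip tester x -18.2 y 0.5  bladetop z 227.1
```

View pics/s9.png

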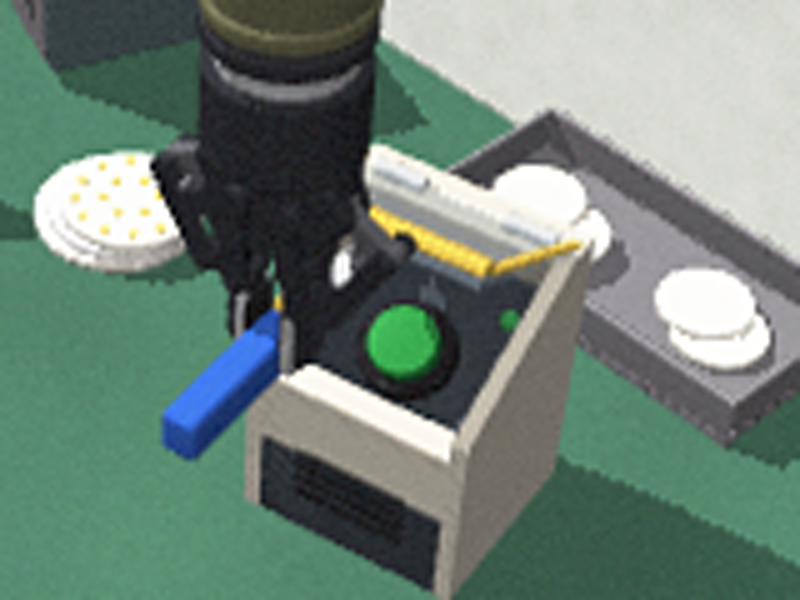

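```bash

python3 -m creep '[{"travel":[0,0.4,-0.6],"roll":0},{"travel":[0,0.4,-0.55],"roll":0},{"travel":[0,0.45,-0.5],"roll":0},{"travel":[0,0.45,-0.5],"roll":0},{"travel":[0,0.5,-0.45],"roll":0},{"travel":[0,0.5,-0.4],"roll":0},{"travel":[0,0.55,-0.35],"roll":0},{"travel":[0,0.3,-0.2],"roll":0}]' 
python3 -m creep '[{"travel":[0,0.1,0],"roll":0},{"travel":[0,0.1,0],"roll":0},{"travel":[0,0,0],"roll":0},{"travel":[0,0,0],"roll":0},{"travel":[0,0,0],"roll":0},{"travel":[0,0,0],"roll":0},{"travel":[0,0,0],"roll":0},{"travel":[0,0,0],"roll":0}]' 
python3 - <<'E'
from h import *
st();tt()
p,d=vision.grab_frame("side"); cv2.imwrite("pics/s10.png",cv2.resize(p[130:250,280:440],(800,600),interpolation=cv2.INTER_CUBIC)[:,:,::-1])
E
```

```text
time: 14.08
tcp_pos: [0.5612, -0.0191, 0.2644]
ee_rot: [0.001, 0.625, 0.781, 0.001]
wrist_force: [-2.1, -0.6, -2.0]
gripper_width: 0.206
time: 14.75
tcp_pos: [0.5619, -0.0191, 0.2638]
ee_rot: [0.0, 0.625, 0.781, 0.0]
wrist_force: [0.1, 0.3, -1.7]
gripper_width: 0.21
t 14.75 tcp [ 0.5619 -0.0191  0.2638] jaw deg 102.67 ydir deg 12.67 zdir [ 0.  0. -1.] F [ 0.1  0.3 -1.7] w 0.210 q7 1.42
tip tester x 20.0 y 0.4  bladetop z 262.3
```

View pics/s10.png

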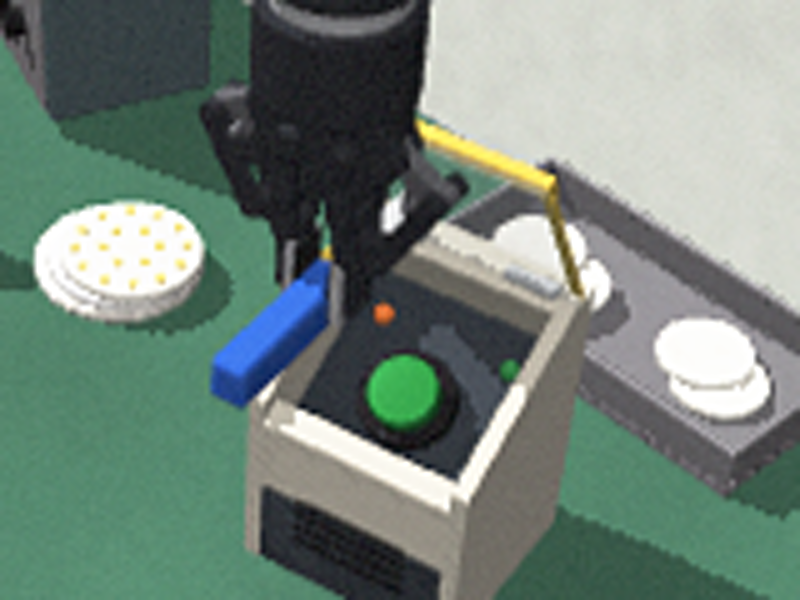

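```bash
cat >> h.py <<'E'
def W(x,y,z): return O+X*x+np.array([-X[1],X[0],0])*y+np.array([0,0,z])
def lip(th,y=-.068,h=.013):
    a=np.radians(210)-th; u=np.array([np.cos(a),np.sin(a)]); n=np.array([u[1],-u[0]])
    if True: n=np.array([np.cos(a-np.pi/2),np.sin(a-np.pi/2)])
    P=np.array([.065,.18])+.13*u+h*n; return W(P[0],y,P[1])
E
python3 - <<'E'
from h import *
for th in (1.3,1.4,1.5,1.6):
  print(th,[np.round(pix("side",lip(th,h=h)),1) for h in(0,.013)])
print('shut',[np.round(pix("side",lip(0.0,h=h)),1) for h in(0,.013)],[np.round(pix("side",lip(0.05,h=h)),1) for h in(0,.013)])
print('button',pix("side",W(.008,0,.1286)),pix("top",W(.008,0,.1286)))
p=cv2.imread('pics/top0.png')[:,:,::-1].copy()
for n,f in(("top",'pics/top0.png'),("side",None)):
    p=cv2.imread(f)[:,:,::-1].copy() if f else vision.grab_frame("side")[0]
    m=blob(p,(50,100,50),(75,255,255),(300,150,340,200) if n=="top" else (345,190,375,225))
    n_,l,s,c=cv2.connectedComponentsWithStats(m); print(n,[(s[i].tolist(),c[i].round(1).tolist()) for i in range(1,n_) if s[i][4]>30])
E
```

```text
1.3 [array([380.5, 184.9]), array([382.9, 179.8])]
1.4 [array([383. , 179.9]), array([385.5, 174.9])]
1.5 [array([385.6, 175. ]), array([388.3, 170.2])]
1.6 [array([388.3, 170.3]), array([391. , 165.7])]
shut [array([370.1, 235.4]), array([369.2, 233.9])] [array([369.7, 234.6]), array([368.9, 232.8])]
button [359.54681597 208.71777512] [320.67676097 189.4949135 ]
top [([314, 183, 13, 12, 99], [320.0, 188.9])]
side [([353, 201, 15, 15, 182], [360.2, 208.0])]
```

```bash

python3 -m creep '[{"travel":[0,-1,0],"roll":0},{"travel":[0,-1.5,0],"roll":0},{"travel":[0,0,2],"roll":0},{"travel":[0,0,2.5],"roll":0},{"travel":[0,0,2.5],"roll":0},{"travel":[0,0,2.3],"roll":0},{"travel":[0,0,1.5],"roll":0},{"travel":[0,0,0.5],"roll":0}]' 
python3 -m creep '[{"travel":[0,0.8,0],"roll":0},{"travel":[0,0.8,0],"roll":0},{"travel":[0,0.8,0],"roll":0},{"travel":[0,0.6,0],"roll":0},{"travel":[0,0.3,0],"roll":0},{"travel":[0,0,0],"roll":0},{"travel":[0,0,0],"roll":0},{"travel":[0,0,0],"roll":0}]' 
python3 - <<'E'
from h import *
st();tt()
p,d=vision.grab_frame("side"); cv2.imwrite("pics/s11.png",cv2.resize(p[130:250,280:440],(800,600),interpolation=cv2.INTER_CUBIC)[:,:,::-1])
E
```

```text
time: 15.52
tcp_pos: [0.5361, -0.0247, 0.1486]
ee_rot: [-0.002, 0.625, 0.781, -0.001]
wrist_force: [-0.1, 0.5, -0.5]
gripper_width: 0.21
time: 16.18
tcp_pos: [0.5692, -0.0175, 0.1509]
ee_rot: [-0.0, 0.625, 0.781, -0.0]
wrist_force: [0.2, 0.2, -1.5]
gripper_width: 0.205
t 16.18 tcp [ 0.5692 -0.0175  0.1509] jaw deg 102.67 ydir deg 12.67 zdir [-0. -0. -1.] F [ 0.2  0.2 -1.5] w 0.205 q7 1.32
tip tester x 27.6 y 0.4  bladetop z 149.4
```

View pics/s11.png

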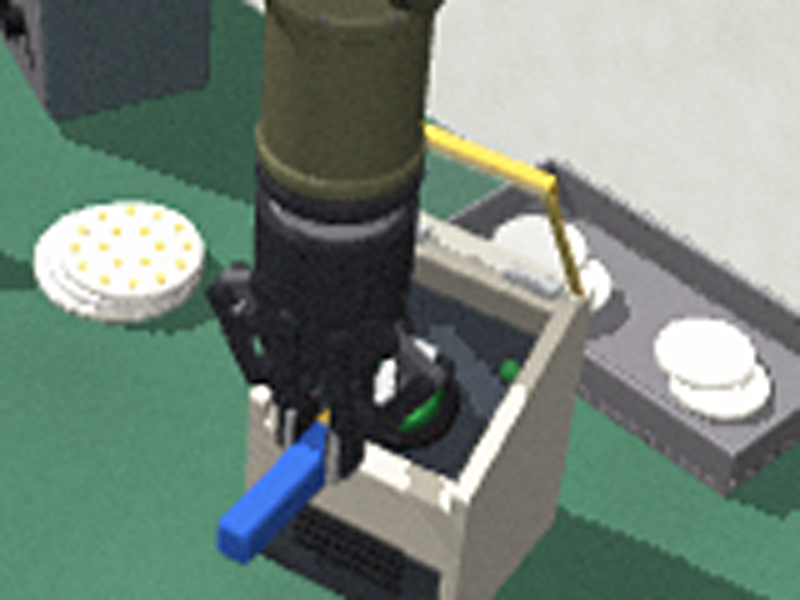

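```bash

python3 -m creep '[{"travel":[0,0.3,0],"roll":0},{"travel":[0,0,0.3],"roll":0},{"travel":[0,0,0.3],"roll":0},{"travel":[0,0,0.2],"roll":0},{"travel":[0,0,0.2],"roll":0},{"travel":[0,0,0.1],"roll":0},{"travel":[0,0,0],"roll":0},{"travel":[0,0,0],"roll":0}]' 
python3 -c "
from h import *
st();tt()"
python3 -m creep '[{"travel":[0,0,0.1],"roll":0},{"travel":[0,0,0],"roll":0},{"travel":[0,0,0.1],"roll":0},{"travel":[0,0,0],"roll":0},{"travel":[0,0,0.1],"roll":0},{"travel":[0,0,0],"roll":0},{"travel":[0,0,0],"roll":0},{"travel":[0,0,0],"roll":0}]' 
python3 - <<'E'
from h import *
st();tt()
p,d=vision.grab_frame("side"); cv2.imwrite("pics/s12.png",cv2.resize(p[130:250,280:440],(800,600),interpolation=cv2.INTER_CUBIC)[:,:,::-1])
E
```

```text
time: 16.9
tcp_pos: [0.5733, -0.0165, 0.1402]
ee_rot: [0.001, 0.625, 0.781, 0.001]
wrist_force: [1.2, 0.3, 3.1]
gripper_width: 0.203
t 16.90 tcp [ 0.5733 -0.0165  0.1402] jaw deg 102.68 ydir deg 12.68 zdir [ 0.002  0.    -1.   ] F [1.2 0.3 3.1] w 0.203 q7 1.32
tip tester x 31.7 y 0.5  bladetop z 138.7
time: 17.57
tcp_pos: [0.5739, -0.0163, 0.1373]
ee_rot: [0.001, 0.625, 0.781, 0.001]
wrist_force: [3.8, 0.7, 5.2]
gripper_width: 0.209
t 17.57 tcp [ 0.5739 -0.0163  0.1373] jaw deg 102.68 ydir deg 12.68 zdir [ 0.003  0.001 -1.   ] F [3.8 0.7 5.2] w 0.209 q7 1.31
tip tester x 32.3 y 0.5  bladetop z 135.8
```

View pics/s12.png

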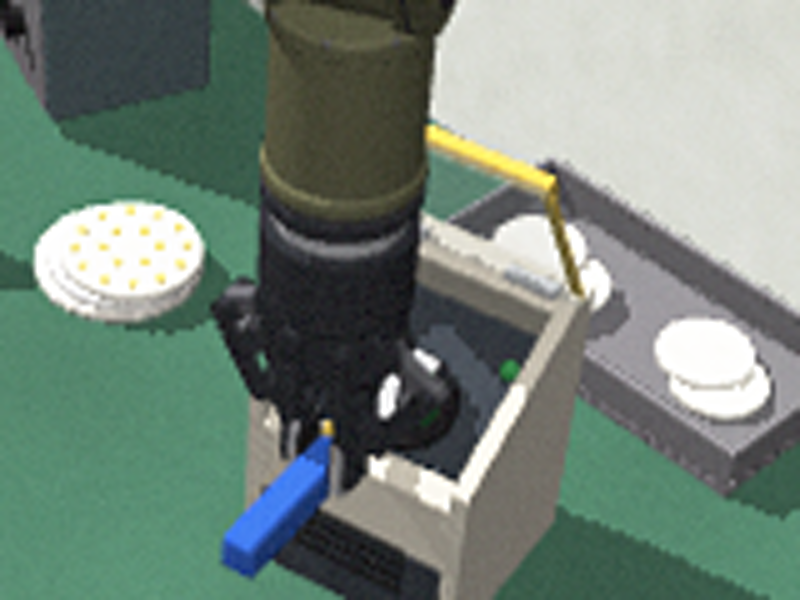

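```bash

python3 -m creep '[{"travel":[0,0,0.1],"roll":0},{"travel":[0,0,0],"roll":0},{"travel":[0,0,0.1],"roll":0},{"travel":[0,0,0],"roll":0},{"travel":[0,0,0],"roll":0},{"travel":[0,0,0],"roll":0},{"travel":[0,0,0],"roll":0},{"travel":[0,0,0],"roll":0}]' 
python3 -c "
from h import *
st();tt()"
python3 -m creep '[{"travel":[0,0,0.1],"roll":0},{"travel":[0,0,0],"roll":0},{"travel":[0,0,0.1],"roll":0},{"travel":[0,0,0],"roll":0},{"travel":[0,0,0],"roll":0},{"travel":[0,0,0],"roll":0},{"travel":[0,0,0],"roll":0},{"travel":[0,0,0],"roll":0}]' 
python3 -c "
from h import *
st();tt()
c=cal('wrist');p,d=vision.grab_frame('wrist');cv2.imwrite('pics/w12.png',p[:,:,::-1]);K,R,t=c
for v in (120,150,180,210,240,270,300,330,400,440,460):
  z=d[v,318]; print(v,np.round(R.T@(np.linalg.inv(K)@np.array([318,v,1])*z-t),4))"
```

```text
time: 18.28
tcp_pos: [0.5744, -0.0161, 0.1356]
ee_rot: [0.001, 0.625, 0.781, 0.002]
wrist_force: [3.3, 0.1, 6.5]
gripper_width: 0.204
t 18.28 tcp [ 0.5744 -0.0161  0.1356] jaw deg 102.69 ydir deg 12.69 zdir [ 0.004  0.001 -1.   ] F [3.3 0.1 6.5] w 0.204 q7 1.31
tip tester x 32.9 y 0.6  bladetop z 134.1
time: 18.95
tcp_pos: [0.575, -0.016, 0.1339]
ee_rot: [0.002, 0.625, 0.781, 0.002]
wrist_force: [4.5, 1.0, 7.8]
gripper_width: 0.208
t 18.95 tcp [ 0.575  -0.016   0.1339] jaw deg 102.68 ydir deg 12.68 zdir [ 0.006  0.001 -1.   ] F [4.5 1.  7.8] w 0.208 q7 1.31
tip tester x 33.5 y 0.6  bladetop z 132.4
120 [ 0.4993 -0.0327  0.1397]
150 [ 0.5073 -0.0309  0.1414]
180 [ 0.5156 -0.029   0.1423]
210 [ 0.5248 -0.027   0.1409]
240 [ 0.5341 -0.0249  0.1412]
270 [ 0.5436 -0.0227  0.1421]
300 [ 0.5541 -0.0204  0.1418]
330 [ 0.5648 -0.018   0.1421]
400 [ 0.5923 -0.0117  0.1423]
440 [ 0.62   -0.0054  0.1319]
460 [ 0.6285 -0.0035  0.1334]
```

```bash

python3 -m creep '[{"travel":[0,0,0.1],"roll":0},{"travel":[0,0,0],"roll":0},{"travel":[0,0,0.1],"roll":0},{"travel":[0,0,0],"roll":0},{"travel":[0,0,0],"roll":0},{"travel":[0,0,0],"roll":0},{"travel":[0,0,0],"roll":0},{"travel":[0,0,0],"roll":0}]' 
python3 -c "
from h import *
st();tt()"
```

```text
time: 19.67
tcp_pos: [0.5755, -0.0159, 0.1324]
ee_rot: [0.002, 0.625, 0.781, 0.003]
wrist_force: [3.9, 0.6, 9.7]
gripper_width: 0.206
t 19.67 tcp [ 0.5755 -0.0159  0.1324] jaw deg 102.68 ydir deg 12.68 zdir [ 0.007  0.002 -1.   ] F [3.9 0.6 9.7] w 0.206 q7 1.31
tip tester x 34.0 y 0.6  bladetop z 130.9
```

```bash

python3 -m creep '[{"travel":[0,0,0.1],"roll":0},{"travel":[0,0,0],"roll":0},{"travel":[0,0,0.1],"roll":0},{"travel":[0,0,0],"roll":0},{"travel":[0,0,0.1],"roll":0},{"travel":[0,0,0],"roll":0},{"travel":[0,0,0],"roll":0},{"travel":[0,0,0],"roll":0}]' 
python3 -c "
from h import *
st();tt()
p,d=vision.grab_frame('side'); cv2.imwrite('pics/s13.png',cv2.resize(p[180:240,320:400],(800,600),interpolation=cv2.INTER_CUBIC)[:,:,::-1])"
```

```text
time: 20.33
tcp_pos: [0.5745, -0.016, 0.1289]
ee_rot: [0.001, 0.625, 0.781, 0.002]
wrist_force: [2.1, 1.0, 8.4]
gripper_width: 0.204
t 20.33 tcp [ 0.5745 -0.016   0.1289] jaw deg 102.69 ydir deg 12.69 zdir [ 0.005  0.001 -1.   ] F [2.1 1.  8.4] w 0.204 q7 1.31
tip tester x 33.1 y 0.7  bladetop z 127.4
```

View pics/s13.png

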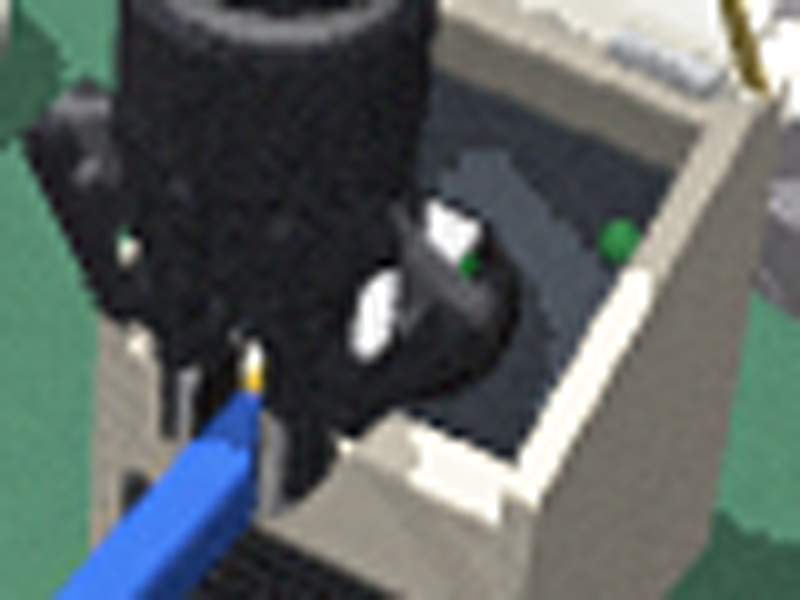

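```bash

python3 -c "
from h import *
st()
c=cal('wrist');p,d=vision.grab_frame('wrist');cv2.imwrite('pics/w13.png',p[:,:,::-1]);K,R,t=c
pts=[]
for v in range(130,395,3):
  for u in range(305,330,3):
    z=d[v,u]; q=R.T@(np.linalg.inv(K)@np.array([u,v,1])*z-t); pts.append([q[:2]@X[:2],q[2]])
pts=np.array(pts);s=np.polyfit(pts[:,0],pts[:,1],1);res=pts[:,1]-np.polyval(s,pts[:,0]);k=abs(res)<.003;print(k.mean(),np.polyfit(pts[k,0],pts[k,1],1)[0])
for u in(305,312,318,325):
 for v in (415,440,455,470):
  z=d[v,u]; print(u,v,p[v,u],np.round(R.T@(np.linalg.inv(K)@np.array([u,v,1])*z-t),4))"
```

```text
t 20.38 tcp [ 0.5745 -0.016   0.1289] jaw deg 102.69 ydir deg 12.69 zdir [ 0.005  0.001 -1.   ] F [2.7 0.2 8.2] w 0.210 q7 1.31
0.8963795255930087 0.06266818420207386
305 415 [210 215 216] [ 0.6073 -0.0134  0.1281]
305 440 [208 213 215] [ 0.6175 -0.0112  0.13  ]
305 455 [208 212 214] [ 0.6248 -0.0096  0.13  ]
305 470 [13 11 13] [ 0.5648 -0.021   0.1923]
312 415 [208 212 214] [ 0.6064 -0.0108  0.1286]
312 440 [207 210 212] [ 0.6169 -0.0085  0.13  ]
312 455 [206 211 212] [ 0.6239 -0.0069  0.1304]
312 470 [69 70 73] [ 0.5649 -0.0195  0.1919]
318 415 [204 210 210] [ 0.6052 -0.0087  0.1293]
318 440 [203 208 208] [ 0.616  -0.0063  0.1304]
318 455 [202 206 208] [ 0.6229 -0.0047  0.1308]
318 470 [ 97 100 100] [ 0.5648 -0.0182  0.1917]
325 415 [209 213 214] [ 0.6056 -0.0059  0.1282]
325 440 [208 212 213] [ 0.6161 -0.0035  0.1297]
325 455 [207 212 212] [ 0.6227 -0.0019  0.1304]
325 470 [14 15 17] [ 0.5642 -0.0168  0.1919]
```

View pics/w13.png

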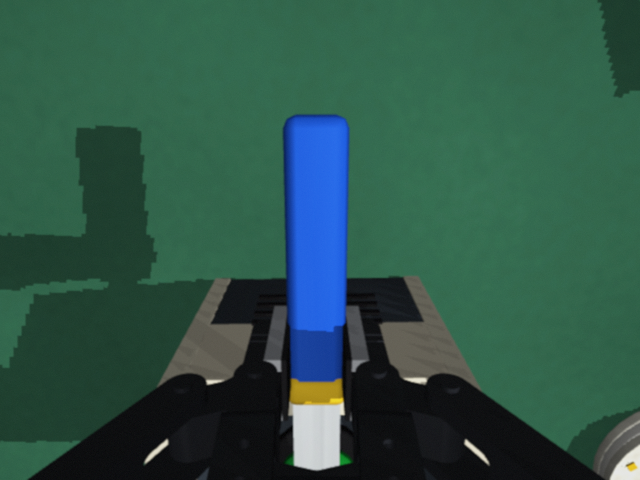

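```bash

cat > btn.py <<'E'
from h import *
c=cal('wrist');p,d=vision.grab_frame('wrist');K,R,t=c
m=blob(p,(45,120,60),(75,255,255),(250,400,400,480)); m[:,:]=m
ys,xs=np.nonzero(m); n=np.array([-.5,0,.866]); T0=np.array([.008,0,.1286])
out=[]
for y,x in zip(ys,xs):
    q=R.T@(np.linalg.inv(K)@np.array([x,y,1])*d[y,x]-t); e=q-O; q=np.array([e@X,-e[0]*X[1]+e[1]*X[0],q[2]])
    if np.hypot(*( (q-T0)[[0,1]]))<.03: out.append([*q,(q-T0)@n])
out=np.array(out); print(len(out)); 
if len(out): print(np.median(out,0).round(4), 'offset along axis mm pcts',np.percentile(out[:,3]*1e3,[5,25,50,75,95]).round(1))
st()
E
python3 btn.py
```

```text
136
[ 0.003   0.0119  0.1141 -0.01  ] offset along axis mm pcts [-11.9 -10.7 -10.   -9.4  -8.6]
t 20.48 tcp [ 0.5745 -0.016   0.1289] jaw deg 102.69 ydir deg 12.69 zdir [ 0.005  0.001 -1.   ] F [ 3.2 -0.2  8.4] w 0.207 q7 1.31
```

```bash

python3 -m creep '[{"travel":[0,0,0.1],"roll":0},{"travel":[0,0,0.1],"roll":0},{"travel":[0,0,0.1],"roll":0},{"travel":[0,0,0],"roll":0},{"travel":[0,0,0],"roll":0},{"travel":[0,0,0],"roll":0},{"travel":[0,0,0],"roll":0},{"travel":[0,0,0],"roll":0}]' - 120
python3 btn.py
```

```text
time: 21.15
tcp_pos: [0.5744, -0.0158, 0.126]
ee_rot: [0.001, 0.624, 0.781, 0.002]
wrist_force: [1.8, 1.3, 9.7]
gripper_width: 0.206
36
[ 0.0019  0.012   0.1133 -0.0103] offset along axis mm pcts [-11.7 -11.1 -10.3  -9.7  -9.2]
t 21.20 tcp [ 0.5744 -0.0158  0.126 ] jaw deg 102.71 ydir deg 12.71 zdir [ 0.004  0.001 -1.   ] F [ 2.1  1.6 10. ] w 0.208 q7 1.30
```

The TCP went 3 mm lower but the button moved only 0.3 mm, so it has bottomed out. Now I'll release it and withdraw.

```bash

python3 -m creep '[{"travel":[0,0,-0.5],"roll":0},{"travel":[0,0,-0.7],"roll":0},{"travel":[0,0,-0.8],"roll":0},{"travel":[0,-1,-0.5],"roll":0},{"travel":[0,-2,0],"roll":0},{"travel":[0,-3,0],"roll":0},{"travel":[0,-3,0],"roll":0},{"travel":[0,-3,0],"roll":0}]' 
python3 -m creep '[{"travel":[0,-3,0],"roll":0},{"travel":[-1,-2.5,0],"roll":0},{"travel":[-2.5,0,0],"roll":0},{"travel":[-3,0,0],"roll":0},{"travel":[-3,0,0],"roll":0},{"travel":[-3,0,0],"roll":0},{"travel":[-2,0,0],"roll":0},{"travel":[0,0,0],"roll":0}]' 
python3 - <<'E'
from h import *
st()
p,d=vision.grab_frame('side'); cv2.imwrite('pics/s14.png',p[:,:,::-1])
cv2.imwrite('pics/s14z.png',cv2.resize(p[130:250,280:440],(800,600),interpolation=cv2.INTER_CUBIC)[:,:,::-1])
m=blob(p,(50,100,50),(75,255,255),(345,190,375,225))
n_,l,s,c=cv2.connectedComponentsWithStats(m); print([(s[i].tolist(),c[i].round(1).tolist()) for i in range(1,n_) if s[i][4]>30])
E
```

```text
time: 21.87
tcp_pos: [0.4522, -0.0439, 0.1494]
ee_rot: [-0.001, 0.625, 0.781, -0.002]
wrist_force: [0.5, -0.0, -1.7]
gripper_width: 0.205
time: 22.53
tcp_pos: [0.4322, -0.2021, 0.1492]
ee_rot: [-0.0, 0.628, 0.778, -0.002]
wrist_force: [0.5, -0.7, -1.8]
gripper_width: 0.206
t 22.53 tcp [ 0.4322 -0.2021  0.1492] jaw deg 102.17 ydir deg 12.17 zdir [-0.003 -0.003 -1.   ] F [ 0.5 -0.7 -1.8] w 0.206 q7 1.55
[]
```

View pics/s14.png

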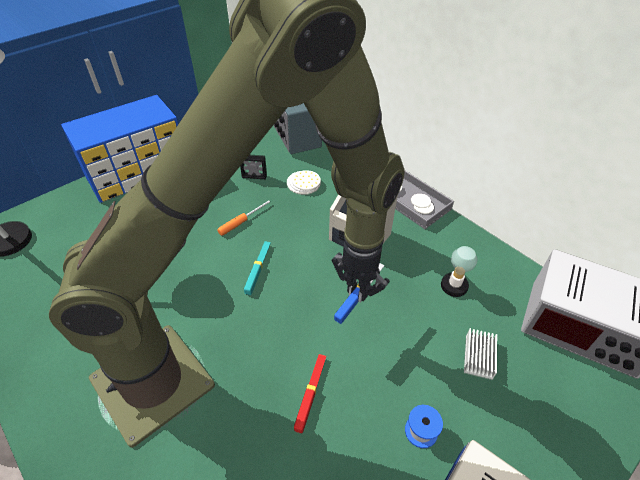

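View pics/s14z.png

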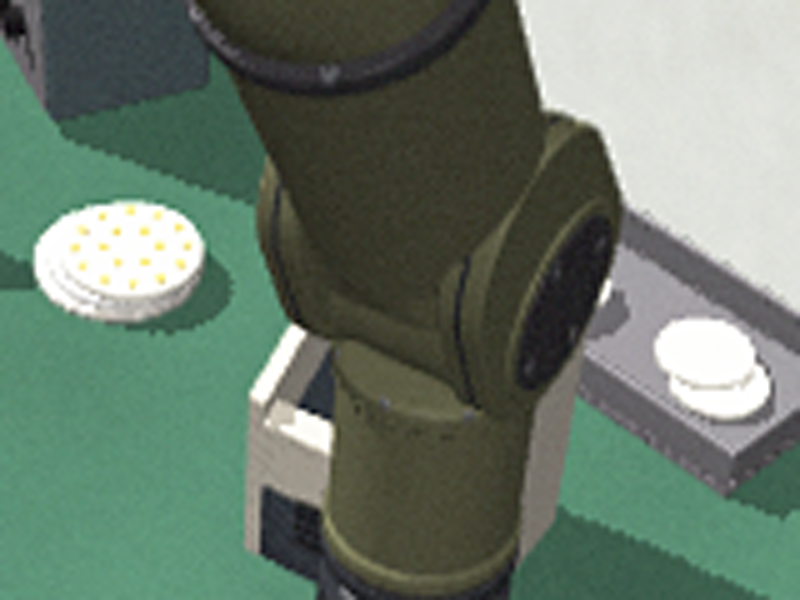

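```bash

python3 -m creep '[{"travel":[-2.5,0,0],"roll":0},{"travel":[-2.2,0,0],"roll":0},{"travel":[-1.5,0.6,0],"roll":0},{"travel":[-0.3,0.4,2],"roll":0},{"travel":[0,0,2],"roll":0},{"travel":[0,0,2],"roll":0},{"travel":[0,0,1],"roll":0},{"travel":[0,0,0],"roll":0}]' 
python3 - <<'E'
from h import *
st()
c=cal('wrist');p,d=vision.grab_frame('wrist');cv2.imwrite('pics/w15.png',p[:,:,::-1]);K,R,t=c
pts=[]
for v in range(130,395,3):
  for u in range(305,330,3):
    z=d[v,u]; q=R.T@(np.linalg.inv(K)@np.array([u,v,1])*z-t); pts.append([q[:2]@X[:2],q[2]])
pts=np.array(pts);s=np.polyfit(pts[:,0],pts[:,1],1);res=pts[:,1]-np.polyval(s,pts[:,0]);k=abs(res)<.003;s=np.polyfit(pts[k,0],pts[k,1],1);print(s[0]);o=r.get_obs()["tcp_pos"][:2]@X[:2]
print('handle top z at tail, tcp, front',[round(np.polyval(s,o+a),4) for a in(-.08,0,.02)])
p,d=vision.grab_frame('side'); cv2.imwrite('pics/s15.png',p[:,:,::-1])
E
```

```text
time: 23.25
tcp_pos: [0.4555, -0.2558, 0.0778]
ee_rot: [-0.003, 0.624, 0.781, -0.001]
wrist_force: [-0.1, 0.1, -0.7]
gripper_width: 0.205
t 23.25 tcp [ 0.4555 -0.2558  0.0778] jaw deg 102.78 ydir deg 12.79 zdir [-0.006  0.002 -1.   ] F [-0.1  0.1 -0.7] w 0.205 q7 1.60
0.0665555541389152
handle top z at tail, tcp, front [np.float64(0.0812), np.float64(0.0865), np.float64(0.0878)]
```

View pics/s15.png

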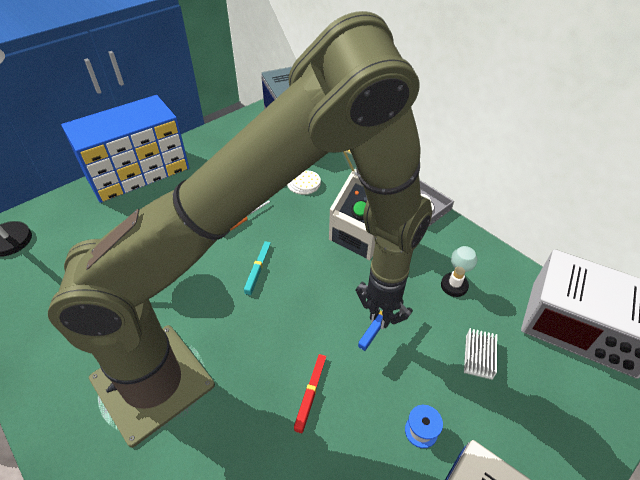

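View pics/w15.png

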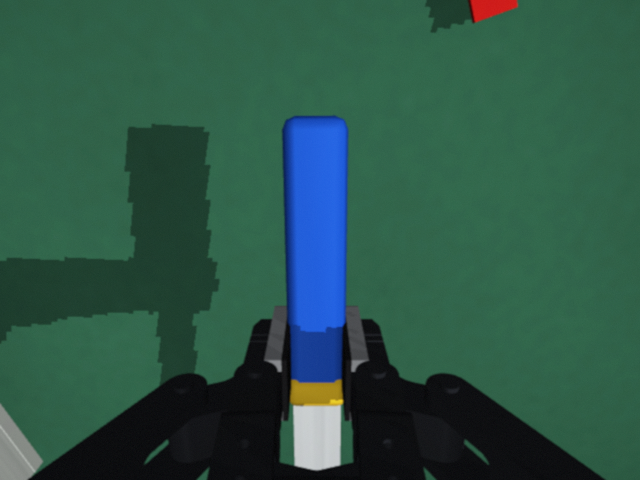

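```bash

python3 -m creep '[{"travel":[0,0,1.5],"roll":0},{"travel":[0,0,1.5],"roll":0},{"travel":[0,0,1],"roll":0},{"travel":[0,0,0.8],"roll":0},{"travel":[0,0,0.5],"roll":0},{"travel":[0,0,0.3],"roll":0},{"travel":[0,0,0.2],"roll":0},{"travel":[0,0,0],"roll":0}]' - 60
python3 -m creep '[{"travel":[0,0,0.1],"roll":0},{"travel":[0,0,0.1],"roll":0},{"travel":[0,0,0.1],"roll":0},{"travel":[0,0,0.1],"roll":0},{"travel":[0,0,0],"roll":0},{"travel":[0,0,0],"roll":0},{"travel":[0,0,0],"roll":0},{"travel":[0,0,0],"roll":0}]' - 20
python3 -c "
from h import *
st()"
```

```text
time: 24.02
tcp_pos: [0.4578, -0.2577, 0.0218]
ee_rot: [0.0, 0.625, 0.781, 0.0]
wrist_force: [-0.0, -0.4, -1.1]
gripper_width: 0.2
time: 24.68
tcp_pos: [0.4583, -0.2579, 0.0189]
ee_rot: [0.001, 0.625, 0.781, 0.0]
wrist_force: [0.9, 0.1, 8.9]
gripper_width: 0.202
t 24.68 tcp [ 0.4583 -0.2579  0.0189] jaw deg 102.68 ydir deg 12.68 zdir [ 0.001 -0.001 -1.   ] F [0.9 0.1 8.9] w 0.202 q7 1.53
```

Tail is touching. I'll open the jaws, rise and look.

```bash

python3 -m creep '[{"travel":[0,0,0],"roll":0},{"travel":[0,0,0],"roll":0},{"travel":[0,0,0],"roll":0},{"travel":[0,0,0],"roll":0},{"travel":[0,0,0],"roll":0},{"travel":[0,0,0],"roll":0},{"travel":[0,0,0],"roll":0},{"travel":[0,0,0],"roll":0}]' 5 20
python3 -m creep '[{"travel":[0,0,-1],"roll":0},{"travel":[0,0,-2],"roll":0},{"travel":[0,0,-3],"roll":0},{"travel":[0,0,-3],"roll":0},{"travel":[0,0,-3.5],"roll":0},{"travel":[0,0,-3.5],"roll":0},{"travel":[0,0,-3],"roll":0},{"travel":[0,0,-2],"roll":0}]' 
python3 -m creep '[{"travel":[-1,-1.5,0],"roll":0},{"travel":[-2,-2.5,0],"roll":0},{"travel":[-2,-2.5,0],"roll":0},{"travel":[-2,-2.5,0],"roll":0},{"travel":[-2,-1,0],"roll":0},{"travel":[-2,0,0],"roll":0},{"travel":[-1,0,0],"roll":0},{"travel":[0,0,0],"roll":0}]' 
python3 - <<'E'
from h import *
st()
for n in("side","top"):
    p,d=vision.grab_frame(n); cv2.imwrite(f'pics/{n}16.png',p[:,:,::-1])
    m=blob(p,(50,100,50),(75,255,255),(345,190,375,225) if n=="side" else (300,150,340,200))
    n_,l,s,c=cv2.connectedComponentsWithStats(m); print([(s[i].tolist(),c[i].round(1).tolist()) for i in range(1,n_) if s[i][4]>30])
E
```

```text
time: 25.35
tcp_pos: [0.4577, -0.2577, 0.0177]
ee_rot: [-0.0, 0.625, 0.781, 0.0]
wrist_force: [-0.2, 0.4, -0.1]
gripper_width: 0.585
time: 26.02
tcp_pos: [0.4583, -0.2578, 0.2316]
ee_rot: [0.002, 0.625, 0.781, 0.001]
wrist_force: [0.9, -1.1, -0.8]
gripper_width: 0.584
time: 26.68
tcp_pos: [0.3865, -0.3989, 0.2281]
ee_rot: [0.001, 0.626, 0.78, -0.0]
wrist_force: [0.5, 0.1, -0.4]
gripper_width: 0.585
t 26.68 tcp [ 0.3865 -0.3989  0.2281] jaw deg 102.49 ydir deg 12.49 zdir [ 0.001 -0.001 -1.   ] F [ 0.5  0.1 -0.4] w 0.585 q7 2.06
[]
[([307, 150, 12, 7, 35], [312.0, 152.7]), ([313, 181, 15, 16, 185], [319.9, 188.4])]
```

View pics/side16.png

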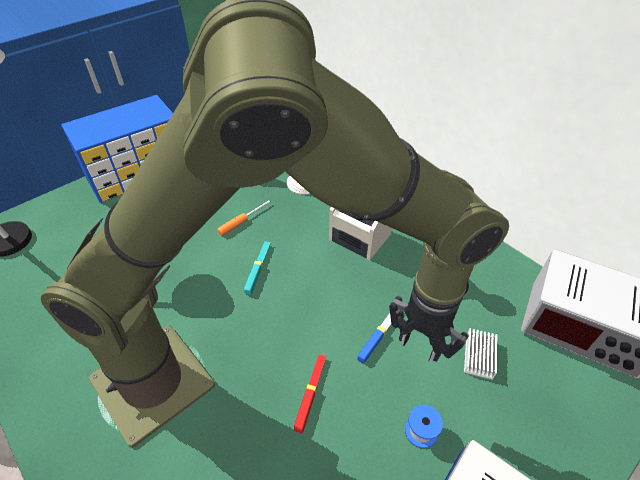

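View pics/top16.png

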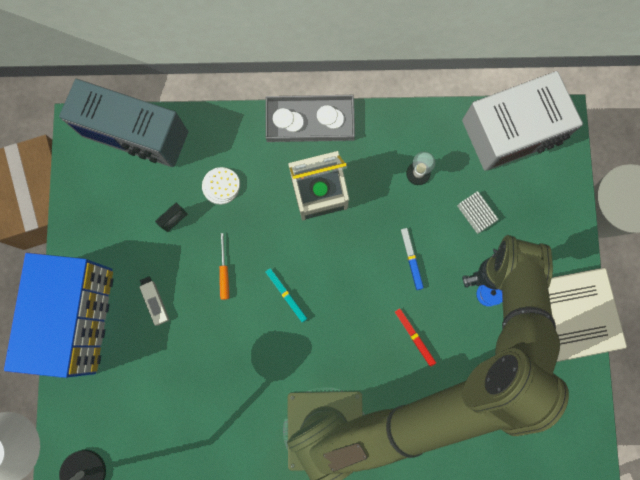

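```bash

python3 -m creep '[{"travel":[2,0.6,-0.5],"roll":0},{"travel":[3.3,0.9,-0.5],"roll":0},{"travel":[3.3,0.9,0],"roll":0},{"travel":[3.3,0.9,0],"roll":0},{"travel":[3.3,0.9,0],"roll":0},{"travel":[3.3,0.9,0],"roll":0},{"travel":[3.3,0.9,0],"roll":0},{"travel":[3.3,0.9,0],"roll":0}]'
python3 -m creep '[{"travel":[3.3,0.6,0],"roll":0},{"travel":[3.3,0.6,0],"roll":0},{"travel":[3.3,0.6,0],"roll":0},{"travel":[3.3,0.6,0],"roll":0},{"travel":[3.3,0.6,0],"roll":0},{"travel":[3.3,0.6,0],"roll":0},{"travel":[3.3,0.6,0],"roll":0},{"travel":[3.3,0.6,0],"roll":0}]'
python3 -m creep '[{"travel":[3.3,0,0],"roll":0},{"travel":[3.3,0,0],"roll":0},{"travel":[3.3,0,0],"roll":0},{"travel":[3.3,0,0],"roll":0},{"travel":[3,0,0],"roll":0},{"travel":[2,0,0],"roll":0},{"travel":[0,0,0],"roll":0},{"travel":[0,0,0],"roll":0}]'
python3 - <<'E'
from h import *
st()
for n in("side","top"):
    p,d=vision.grab_frame(n); cv2.imwrite(f'pics/{n}17.png',p[:,:,::-1])
    m=blob(p,(50,100,50),(75,255,255),(345,190,375,225) if n=="side" else (300,165,340,210))
    n_,l,s,c=cv2.connectedComponentsWithStats(m); print([(s[i].tolist(),c[i].round(1).tolist()) for i in range(1,n_) if s[i][4]>30])
    a=cv2.imread(f'pics/{n}0.png'); 
    print(cv2.imwrite(f'pics/d{n}.png',cv2.absdiff(a,p[:,:,::-1].copy())))
E
```

```text
time: 27.45
tcp_pos: [0.3977, -0.1334, 0.2381]
ee_rot: [-0.0, 0.624, 0.782, 0.0]
wrist_force: [0.8, 0.3, 0.3]
gripper_width: 0.586
time: 28.12
tcp_pos: [0.3855, 0.134, 0.2381]
ee_rot: [-0.0, 0.623, 0.782, -0.0]
wrist_force: [0.3, -1.1, -0.8]
gripper_width: 0.585
time: 28.78
tcp_pos: [0.3454, 0.3102, 0.2379]
ee_rot: [-0.0, 0.623, 0.783, -0.0]
wrist_force: [0.2, 0.0, -0.4]
gripper_width: 0.584
t 28.78 tcp [0.3454 0.3102 0.2379] jaw deg 102.99 ydir deg 12.99 zdir [-0.001  0.    -1.   ] F [ 0.2  0.  -0.4] w 0.584 q7 0.55
[([353, 201, 15, 15, 182], [360.3, 208.0])]
True
[([313, 181, 15, 16, 183], [319.8, 188.4])]
True
```

View pics/side17.png

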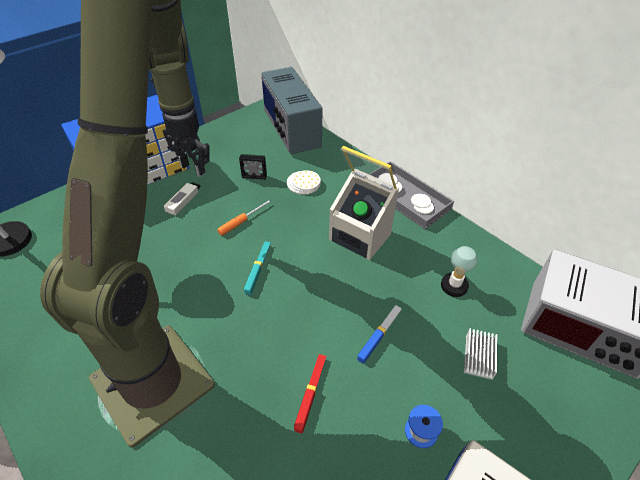

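View pics/dtop.png

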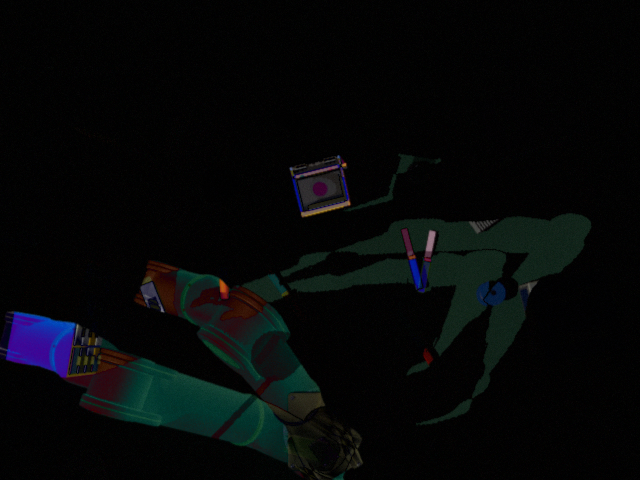

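```bash
python3 -c "
from h import *
print(r.job_done())"
```

```text
the job is handed in; nothing more can be done
None
```

The lamp tester's cover stands open, the start button was pressed and came back up, and I handed the job in at about 29 s.

- **Cover:** I levered it up by its lip with the blade of the blue-handled tool and pushed it on to its stop. In the side view the lip corner was at pixel (391, 165.6), against (391.0, 165.7) predicted for 1.60 rad. It still stood open in the last pictures.
- **Button:** the gripper could only be shifted and rolled while pointing straight down, so I pressed the rear edge of the button with the level blade instead of pressing tilted from the front. The wrist depth read the button about 10 mm down. Lowering the arm 3 mm more moved it only 0.3 mm, so I took it as fully down. This disagrees with the 8 mm travel by about 2 mm, which I put down to calibration. After release the button was back at side-view pixel (360.3, 208.0), against (360.2, 208.0) before the press.
- **Pry tool:** it slipped about 0.065 rad (tip up) in the jaws during the press. It now lies on the bench near its starting place, well clear of the tester.
- **Other things:** comparing the first and last top views showed only changes from the cover, the pry tool, the arm and shadows. Nothing else had visibly moved. Wrist force readings stayed at about 10 N or less.

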